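# Crib-stack copper bars and book the rack in

### The job

Stack all the copper bars from the cardboard on the cooling rack, two to a layer and each layer crosswise to the one below, beginning across the two battens, with the two bars of a layer evenly spaced over the battens or bar ends below (an odd last bar goes to one side, just as in a full layer). When the whole stack stands, pick up the scanner and hold it still for about two seconds with its nose pointing at the rack's label from a hand's breadth away, then lay it flat on its rubber mat again. Leave the mallet, the tea glass and the bowl where they are.

Things in the scene. Friction and masses are not known exactly. Their poses are not given: they have to be found in the camera images.
- rack: Fixed wooden cooling rack: dark board 160 x 160 x 8 mm with two pale battens, each 20 mm wide and 150 mm long, running along the rack's y at x = -42 and +42 mm; batten tops 40 mm above the table. A bracket on the +y side, up to 85 mm high, carries the label. Origin: centre of the board's underside, z up.
- stack (a point): Middle of the rack at the height of the batten tops, where the stack begins; axes of the rack. Bottom two bars: along x (across the battens), centrelines at y = -42 and +42 mm; next two along y at x = -42 and +42 mm, straight over the battens; the third layer like the first, the fourth like the second. Bar centres 6, 18, 30, 42 mm above this point. A centreline up to 14 mm off is still good.
- label (a point): Centre of the bar-code label face (white paper with black stripes, 56 x 36 mm, on a plate 60 x 40 mm), 110 mm from the rack's middle on its +y side and 66 mm above the table. The face looks out along the rack's +y, leaned back 30 degrees so that it also looks up. Its axes are the rack's.
- bar_mat: Fixed cardboard sheet, 320 (x) x 320 (y) x 3 mm, on which the bars lie flat at the start: places at x = -75 mm, y = -120, -40, +40 mm and x = +75 mm, y = -120, -40, +40, +120 mm, some empty. Origin: centre of its underside.
- scan_mat: Fixed black rubber mat, 180 (x) x 110 (y) x 3 mm: the scanner's place. Origin: centre of its underside.
- scanner: Hand-held bar-code scanner, about 0.2 kg, on its mat: grey grip 34 mm wide (y), 30 mm high, from x = -63 to +24 mm, and black head 56 mm wide, 36 mm high, from there to x = +60 mm. Origin: 18 mm above its flat underside; x points out of the nose, z up. Grip it across y near x = -10 mm from above.
- nose (a point): Centre of the scanner's nose window, 60 mm ahead of the scanner's origin; axes of the scanner, x is the line of sight. It is always on and reads a label 30 to 160 mm ahead (best about 80 mm), on the line of sight, when held still, looking along the rack's -y to about 30 degrees.
- bar1: Flat copper bar, 130 (x) x 24 (y) x 12 (z) mm, about 0.33 kg; all the bars are alike, and in some runs this one is absent. Origin: its centre, x along its length. It lies flat on the cardboard at the start.
- bar2: Flat copper bar, 130 (x) x 24 (y) x 12 (z) mm, about 0.33 kg; all the bars are alike, and in some runs this one is absent. Origin: its centre, x along its length. It lies flat on the cardboard at the start.
- bar3: Flat copper bar, 130 (x) x 24 (y) x 12 (z) mm, about 0.33 kg; all the bars are alike, and in some runs this one is absent. Origin: its centre, x along its length. It lies flat on the cardboard at the start.
- bar4: Flat copper bar, 130 (x) x 24 (y) x 12 (z) mm, about 0.33 kg; all the bars are alike, and in some runs this one is absent. Origin: its centre, x along its length. It lies flat on the cardboard at the start.
- bar5: Flat copper bar, 130 (x) x 24 (y) x 12 (z) mm, about 0.33 kg; all the bars are alike, and in some runs this one is absent. Origin: its centre, x along its length. It lies flat on the cardboard at the start.
- bar6: Flat copper bar, 130 (x) x 24 (y) x 12 (z) mm, about 0.33 kg; all the bars are alike, and in some runs this one is absent. Origin: its centre, x along its length. It lies flat on the cardboard at the start.
- bar7: Flat copper bar, 130 (x) x 24 (y) x 12 (z) mm, about 0.33 kg; all the bars are alike, and in some runs this one is absent. Origin: its centre, x along its length. It lies flat on the cardboard at the start.
- mallet: Bystander: wooden mallet lying beyond the work, 170 mm from the middle of its head (70 mm long, 60 mm across) to the end of its handle. Origin: on the table under the head's middle, handle along -x.
- tea_glass: Bystander: tea glass, 58 mm across and 75 mm tall, beyond the work. Origin: centre of its underside.
- bowl: Bystander: copper bowl, 90 mm across and 40 mm high, beyond the rack. Origin: centre of its underside.
Things that resemble listed ones, but are neither listed nor needed, are in the scene too. What is shaped like the bar2 but pink or turquoise is not meant. What is shaped like the bar3 but pink is not meant.

How it is judged:
By the outcome, as a careful person would: the job done as asked, in the order asked, and still so for the second after the job is handed in, with the robot touching nothing.
Of bar1, bar2, bar3, bar4, bar5, bar6, bar7 only 5 to 7 are there at a start; the rules pass over those that are not, and their reading is None.
At some moment in a run one of scanner may be knocked a few centimetres aside while the robot is not near it.
Once in a run the grip may slacken for a moment while it holds something.
It also fails if it takes over 210 s, if anything falls off the work surface, if the arm or the gripper's body presses on something with over 40 N, if the wrist force passes 120 N, or if a joint passes its speed limit or range.

### The arm

A 7-joint arm with a two-finger parallel gripper is mounted at the origin on the work surface. World frame = base frame: x ahead of the robot, y to its left, z up, the work surface at z = 0. Lengths are in m, angles in rad, forces in N, time in s.
With the tool pointing down it reaches from about 0.35 to 0.775 m from the base axis. Payload 3.1 kg.
Tool frame: the origin (TCP) lies midway between the tips of the shut fingers; the grasp point (between the pads) lies 19 mm behind it (env.grasp_offset is the distance from the TCP to the grasp point, in m); z points along the fingers, y is the line along which they close (so a half turn about z gives the same grasp; the last joint's range is limited). The gripper opens to 85 mm and grips with 20 to 120 N. Pads are 22 mm wide; open, the fingers measure 114 mm over their backs; the gripper's body (76 mm by 85 mm) begins 54 mm behind the grasp point. The pads swing forward as they close: fully open they stand 13 mm farther back than shut.
Start: joints at [1.274, 0.311, 0.014, 1.512, -0.004, 1.319, -0.027], TCP at [0.139, -0.532, 0.231] pointing down, gripper open.
Joint ranges: [-2.7, 2.7], [-0.3, 1.91], [-1.27, 1.3], [0.12, 2.57], [-1.44, 4.58], [0.2, 2.03], [-3.05, 3.05]. Speed limits (rad/s): [2.79, 2.79, 3.14, 3.14, 3.14, 3.14, 3.14].

### API

Orientations are given as a unit quaternion [x, y, z, w].
In Python, from rig import read_state, read_camera, calibration, env gives the robot as it stands.
- The arm moves only by the tool send_rows, never from a script. Its argument "targets" is a list of rows, each a list of 5 numbers: the opening, from 0 (shut) to 1 (fully open), then the shift along the tool's x, y, z in m, then the turn about the tool's z in degrees. In form: [[hand, dx, dy, dz, yaw], ...]. A call has 1 to 10 rows; each row is the pose to reach, as a shift and turn from the pose commanded when the call began, along the tool's axes at that moment; what a row does not reach only later rows make up. A row lasts 1/10 s, in which the tool goes at most 50 mm and 8.59 degrees, less where a joint would pass 70% of its speed; a pose out of reach is approached as far as the arm can. A call with a gripper value outside its range is refused whole. The fingers move at their own pace and stop on an object; "grip_force" is the grip in N (left out, the last holds). Time passes only in rows, so rows that repeat a pose let the fingers close. It gives the time, the measured TCP pose, the force, the opening and the grip force at its end, in the units of the state.
- read_state(): the state, without advancing time (a new reading comes with each control period).
- read_camera(name): name is "scene" or "top" or "wrist"; returns the picture (400x640x3 uint8, blue, green, red); there is no depth.
- calibration(name): a dict with "intrinsics" (3x3 intrinsics, pixels), "xyz" and "orientation" of the camera in the world; the wrist camera has in their place "mount" (4x4, takes a point from camera to tool coordinates, whose origin is the TCP and whose axes are the flange's). Camera axes: x right, y up, looking along -z (the intrinsics and any distortion apply to the point x, -y, -z); pixel columns grow to the right and rows downward; lengths in m; the calibration is good to about 2 mm. A picture is of the moment at which its call begins: read the wrist's pose just before it. calibration takes no time and is no camera call.
- env.job_done(): hands the job in; it is judged then, once.
The state is a dict: "time_s": time; "qpos": joint angles; "qd": joint speeds; "joint_torque": joint torques, N m; "eef_pos": TCP position; "orientation": TCP orientation; "ft_force": force on the tool from outside, world axes, zero at the start; "moment": the same for the moment, N m; "gripper_width": finger opening in m; "finger_force": force on a finger pad.
Only numpy, scipy, OpenCV 4.12 (cv2) and the standard library are available. Lean on these libraries where they do the work, as an engineer would, in place of code of your own. Each camera call takes 0.05 s, during which the arm holds its last target. There are 200 camera calls.

## Working session

There is one attempt and no reset: what is moved stays moved. The work goes in short steps, Python scripts to look and compute and a tool call to move; the robot and the scene stay as the last step left them, time stands still between calls to the robot, and variables do not carry over. Pictures are saved under pics/ and viewed, at most 16 in all, crops included, and the job is handed in when it is done.

Besides the shell and the picture viewer there is one more tool, called after ">>>" by a JSON object that holds its "method" and its "body", one argument or row to a line. send_rows: Moves the arm, as the interface text tells. Its arguments: {"type":"object","properties":{"targets":{"type":"array"},"grip_force":{"type":"number"}},"required":["targets"]}

```bash
ls; mkdir -p pics; python3 - <<'E'
from rig import *
import cv2
s=read_state(); print({k:(v if not hasattr(v,'__len__') else [round(float(x),4) for x in v]) for k,v in s.items()})
print(env.grasp_offset)
for n in ["scene","top"]:
    cv2.imwrite(f"pics/{n}0.png",read_camera(n)); print(calibration(n))
print(calibration("wrist"))
E
```

```text
pics
{'time_s': 0.0, 'qpos': [1.2743, 0.3118, 0.014, 1.5131, -0.0044, 1.3191, -0.0272], 'qd': [0.0005, 0.0013, 0.0017, 0.0008, 0.0015, -0.0002, 0.0001], 'joint_torque': [-0.0002, -37.9917, 0.1457, -23.0592, 0.0122, 0.0135, -0.0], 'eef_pos': [0.1385, -0.5316, 0.2302], 'orientation': [0.9919, 0.1271, -0.0002, -0.0011], 'ft_force': [-0.1651, 0.9971, -0.0828], 'moment': [0.0061, -0.0163, -0.0357], 'finger_force': 0.0, 'gripper_width': 0.08551959183762141}
0.0187
{'intrinsics': array([[491.17048782,   0.        , 330.9493579 ],
       [  0.        , 491.17048782, 194.51447082],
       [  0.        ,   0.        ,   1.        ]]), 'xyz': array([ 0.89341283, -0.66090799,  1.04592751]), 'orientation': array([0.30412122, 0.09154656, 0.29032368, 0.90268581])}
{'intrinsics': array([[387.2505215 ,   0.        , 322.16685752],
       [  0.        , 387.2505215 , 194.62196062],
       [  0.        ,   0.        ,   1.        ]]), 'xyz': array([ 0.25008304, -0.02762438,  1.27078829]), 'orientation': array([-0.06792301,  0.07590337,  0.7492042 , -0.65446024])}
{'intrinsics': array([[331.12919889,   0.        , 318.62240806],
       [  0.        , 331.12919889, 198.88484767],
       [  0.        ,   0.        ,   1.        ]]), 'mount': array([[ 7.76901930e-04,  9.53069855e-01,  3.02749480e-01,
         7.66918816e-02],
       [ 9.99999694e-01, -7.67770801e-04, -1.49174448e-04,
        -7.37344746e-04],
       [ 9.02685414e-05,  3.02749503e-01, -9.53070160e-01,
        -1.42999902e-01],
       [ 0.00000000e+00,  0.00000000e+00,  0.00000000e+00,
         1.00000000e+00]])}
```

View pics/top0.png

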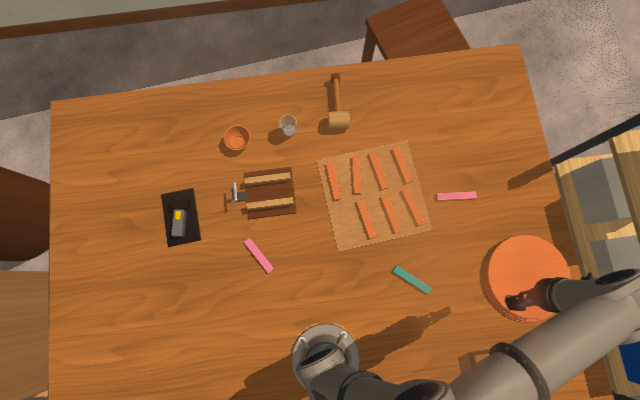

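View pics/scene0.png

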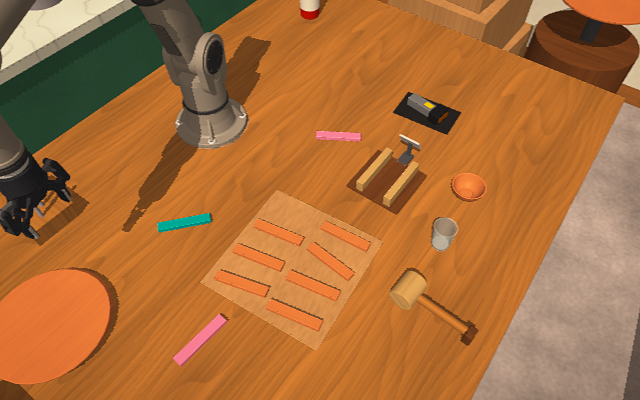

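```bash
cat > h.py <<'E'
import numpy as np, cv2
from rig import *
from scipy.spatial.transform import Rotation as R
def campose(n,st=None):
    c=calibration(n)
    if n=="wrist":
        T=np.eye(4);T[:3,:3]=R.from_quat(st["orientation"]).as_matrix();T[:3,3]=st["eef_pos"]
        T=T@c["mount"]; return c["intrinsics"],T[:3,:3],T[:3,3]
    return c["intrinsics"],R.from_quat(c["orientation"]).as_matrix(),np.array(c["xyz"])
def px2w(cp,uv,z):
    K,Rm,t=cp; uv=np.atleast_2d(uv).astype(float)
    d=np.c_[(uv[:,0]-K[0,2])/K[0,0],-(uv[:,1]-K[1,2])/K[1,1],-np.ones(len(uv))]@Rm.T
    return t+d*((z-t[2])/d[:,2])[:,None]
def w2px(cp,p):
    K,Rm,t=cp; q=(np.atleast_2d(p)-t)@Rm
    return np.c_[K[0,2]+K[0,0]*q[:,0]/-q[:,2],K[1,2]-K[1,1]*q[:,1]/-q[:,2]]
def orange(im,lo=(3,150,90),hi=(14,255,255)):
    return cv2.inRange(cv2.cvtColor(im,cv2.COLOR_BGR2HSV),lo,hi)
E
python3 - <<'E'
from h import *
for n,b in [("top",(150,120,450,260)),("scene",(190,80,520,350))]:
    im=cv2.imread(f"pics/{n}0.png"); cp=campose(n)
    hsv=cv2.cvtColor(im,cv2.COLOR_BGR2HSV)
    for p in ([(367,219),(345,195)] if n=="top" else [(278,232),(295,210)]): print(n,p,hsv[p[1],p[0]])
    m=orange(im,(5,185,120),(12,255,255))
    nn,l,st,ce=cv2.connectedComponentsWithStats(m)
    for i in range(1,nn):
        if 60<st[i,4]<900:
            ys,xs=np.where(l==i); 
            w=px2w(cp,np.c_[xs,ys],0.010)[:,:2]; e,v=np.linalg.eigh(np.cov((w-w.mean(0)).T))
            print(n,st[i,4],ce[i].round(1),w.mean(0).round(4),np.degrees(np.arctan2(v[1,1],v[0,1])).round(1)%180,(np.sqrt(12*e)).round(3))
    c=im[b[1]:b[3],b[0]:b[2]]
    k=800/(b[2]-b[0]) if n=="top" else 2.2
    cv2.imwrite(f"pics/{n}_c.png",cv2.resize(c,None,fx=k,fy=k,interpolation=cv2.INTER_CUBIC))
im=cv2.imread("pics/top0.png")[150:260,150:310]; cv2.imwrite("pics/top_r.png",cv2.resize(im,None,fx=5,fy=5,interpolation=cv2.INTER_CUBIC))
im=cv2.imread("pics/scene0.png")[80:220,340:470]; cv2.imwrite("pics/scene_r.png",cv2.resize(im,None,fx=4.2,fy=4.2,interpolation=cv2.INTER_CUBIC))
E
```

```text
top (367, 219) [ 11 182 224]
top (345, 195) [ 14 155 196]
scene (278, 232) [ 12 195 239]
scene (295, 210) [ 14 164 218]
scene 111 [579.   46.5] [0.7713 1.0066] 177.3 [0.011 0.192]
scene 117 [580.2  64.8] [0.8079 0.9106] 9.300000000000011 [0.02  0.107]
scene 262 [377.5 178.4] [0.5203 0.1023] 90.3 [0.023 0.17 ]
scene 732 [468.8 186.4] [0.7337 0.2222] 101.2 [0.082 0.088]
scene 267 [406.9 194.2] [0.612  0.1023] 86.7 [0.017 0.153]
scene 139 [382.8 194.1] [0.5599 0.0646] 96.4 [0.029 0.095]
scene 498 [278.4 232.1] [ 0.4113 -0.1899] 10.800000000000011 [0.028 0.131]
scene 519 [345.1 235.6] [ 0.5521 -0.101 ] 4.800000000000011 [0.029 0.131]
scene 554 [330.1 261. ] [ 0.5636 -0.1812] 174.5 [0.028 0.131]
scene 548 [258.3 257.1] [ 0.4172 -0.2736] 12.0 [0.028 0.131]
scene 602 [241.3 283.1] [ 0.4303 -0.3493] 15.199999999999989 [0.027 0.132]
scene 610 [312.8 285.2] [ 0.568  -0.2567] 10.900000000000006 [0.028 0.131]
scene 665 [293.8 314.5] [ 0.5767 -0.3389] 11.800000000000011 [0.027 0.131]
```

View pics/top_r.png

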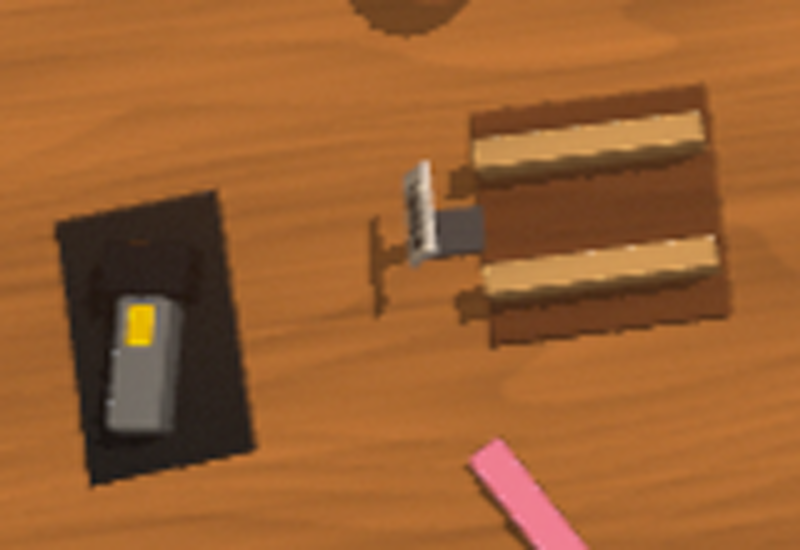

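View pics/scene_r.png

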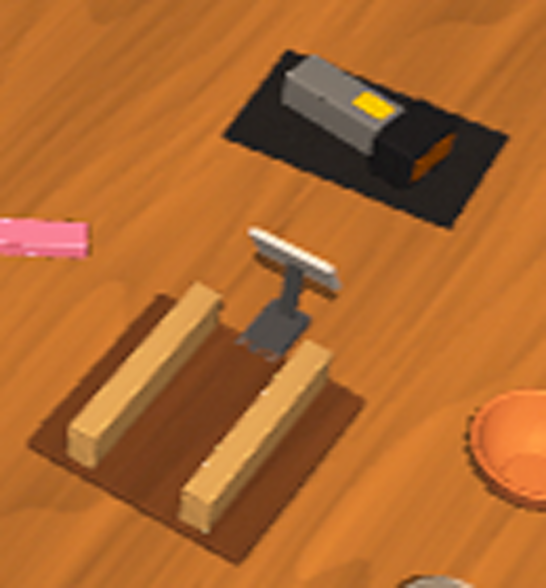

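```bash
python3 - <<'E'
from h import *
T=campose("top");S=campose("scene")
t=lambda a:np.array(a)/5.+150-.4
s=lambda a:np.array(a)/4.2+np.array([340,80])-.4
def show(n,w):
    w=w[:,:2]; print(n,w.round(4).tolist(),"c",w.mean(0).round(4))
    for i in range(len(w)):
        d=w[(i+1)%len(w)]-w[i]; print("   ",np.linalg.norm(d).round(3),np.degrees(np.arctan2(d[1],d[0])).round(1))
show("board top",px2w(T,t([(470,115),(707,84),(732,318),(492,347)]),.008))
show("board scene",px2w(S,s([(162,294),(363,403),(242,562),(30,441)]),.008))
show("batA top",px2w(T,t([(473,143),(702,112),(705,138),(475,168)]),.04))
show("batB top",px2w(T,t([(484,270),(715,236),(720,262),(486,296)]),.04))
show("smat top",px2w(T,t([(57,222),(217,190),(255,450),(92,486)]),.003))
show("smat scene",px2w(S,s([(290,50),(508,137),(452,228),(225,135)]),.003))
show("grip top (4 corners top face)",px2w(T,t([(118,297),(172,297),(165,432),(107,430)]),.033))
show("grip scene",px2w(S,s([(308,57),(403,107),(370,150),(284,88)]),.033))
im=cv2.imread("pics/top0.png")
m=orange(im,(9,168,120),(12,255,255));m=cv2.morphologyEx(m,cv2.MORPH_OPEN,np.ones((2,2)))
nn,l,st,ce=cv2.connectedComponentsWithStats(m[130:260,310:440])
for i in range(1,nn):
    if 60<st[i,4]<900:
        ys,xs=np.where(l==i); w=px2w(T,np.c_[xs+310,ys+130],0.013)[:,:2]; e,v=np.linalg.eigh(np.cov((w-w.mean(0)).T))
        print(st[i,4],w.mean(0).round(4),np.degrees(np.arctan2(v[1,1],v[0,1])).round(1),(np.sqrt(12*e)).round(3))
E
```

```text
board top [[0.6202, 0.1927], [0.6202, 0.0317], [0.4591, 0.0343], [0.4612, 0.193]] c [0.5402 0.1129]
    0.161 -90.0
    0.161 179.1
    0.159 89.2
    0.159 -0.1
board scene [[0.4649, 0.1933], [0.6218, 0.1894], [0.6226, 0.0344], [0.4639, 0.036]] c [0.5433 0.1133]
    0.157 -1.4
    0.155 -89.7
    0.159 179.4
    0.157 89.6
batA top [[0.5917, 0.1869], [0.5923, 0.0357], [0.5746, 0.0358], [0.5748, 0.1872]] c [0.5833 0.1114]
    0.151 -89.8
    0.018 179.6
    0.151 89.9
    0.017 -1.0
batB top [[0.5065, 0.1878], [0.5086, 0.0371], [0.4912, 0.036], [0.4893, 0.1881]] c [0.4989 0.1122]
    0.151 -89.2
    0.018 -176.2
    0.152 90.7
    0.017 -1.1
smat top [[0.5852, 0.4746], [0.5927, 0.3669], [0.4152, 0.3539], [0.4061, 0.4608]] c [0.4998 0.4141]
    0.108 -86.0
    0.178 -175.8
    0.107 94.9
    0.18 4.4
smat scene [[0.4091, 0.4645], [0.5849, 0.4764], [0.5943, 0.37], [0.417, 0.3564]] c [0.5013 0.4168]
    0.176 3.9
    0.107 -85.0
    0.178 -175.6
    0.108 94.2
grip top (4 corners top face) [[0.5222, 0.426], [0.5174, 0.3912], [0.4305, 0.4011], [0.4368, 0.4378]] c [0.4767 0.414 ]
    0.035 -97.7
    0.087 173.5
    0.037 80.3
    0.086 -7.9
grip scene [[0.4375, 0.4333], [0.519, 0.4272], [0.521, 0.3744], [0.44, 0.3941]] c [0.4794 0.4072]
    0.082 -4.3
    0.053 -87.7
    0.083 166.3
    0.039 93.7
288 [ 0.5715 -0.3414] -168.2 [0.026 0.13 ]
289 [ 0.5628 -0.2595] -169.5 [0.026 0.131]
286 [ 0.5573 -0.1838] 174.5 [0.025 0.13 ]
288 [ 0.5464 -0.1042] -174.8 [0.026 0.129]
306 [ 0.4259 -0.3515] -164.9 [0.026 0.129]
301 [ 0.412  -0.2765] -167.7 [0.026 0.128]
306 [ 0.4062 -0.1927] -169.4 [0.025 0.13 ]
```

```bash
cat >> h.py <<'E'
def plan(wps,start=None):
    """wps: (x,y,z,yawdeg) ; prints tool-axis shift (mm) and yaw for each leg, each leg = its own call"""
    s=read_state(); m=R.from_quat(s["orientation"]).as_matrix()
    p=np.array(s["eef_pos"]); y=np.degrees(np.arctan2(m[1,0],m[0,0]))
    print("now",p.round(4),round(y,2),"w",round(s["gripper_width"],4),"t",round(s["time_s"],1),"F",np.round(s["ft_force"],1),"tilt",m[:,2].round(3))
    for w in wps:
        d=np.array(w[:3])-p; c,q=np.cos(np.radians(y)),np.sin(np.radians(y))
        print((d[0]*c+d[1]*q).round(4),(d[0]*q-d[1]*c).round(4),(-d[2]).round(4),"yaw",round(y-w[3],1))
        p=np.array(w[:3]);y=w[3]
BARS=dict(A=(.549,-.103,5),B=(.560,-.1825,-5.5),C=(.565,-.258,10.7),D=(.574,-.340,11.8),E=(.4085,-.1915,10.7),F=(.4145,-.275,12.1),G=(.428,-.3505,15.1))
RX,RY=.542,.112
def cyc(b,k,side):
    """pick b, place in layer k (0..), side +-1"""
    x,y,a=BARS[b]; z=.042+.012*k+.001
    px,py,pa=(RX,RY+.042*side,0) if k%2==0 else (RX+.042*side,RY,90)
    plan([(x,y,.12,a),(x,y,.005,a),(x,y,.16,a),(px,py,.16,pa),(px,py,z,pa),(px,py,.16,pa)])
E
python3 -c "
from h import *
cyc('G',0,1)"
```

```text
now [ 0.1385 -0.5316  0.2303] 14.6 w 0.0855 t 0.1 F [-0.2 -0.1 -0.8] tilt [-0.001  0.002 -1.   ]
0.3258 -0.1023 0.1103 yaw -0.5
0.0 0.0 0.115 yaw 0.0
0.0 0.0 -0.155 yaw 0.0
0.2415 -0.4574 -0.0 yaw 15.1
0.0 0.0 0.117 yaw 0
0.0 0.0 -0.117 yaw 0
```

>>> {"method": "send_rows", "body": {
  "targets": [
    [0.6, 0.326, -0.102, 0.11, -0.5],
    [0.6, 0.326, -0.102, 0.11, -0.5],
    [0.6, 0.326, -0.102, 0.11, -0.5],
    [0.6, 0.326, -0.102, 0.11, -0.5],
    [0.6, 0.326, -0.102, 0.11, -0.5],
    [0.6, 0.326, -0.102, 0.11, -0.5],
    [0.6, 0.326, -0.102, 0.11, -0.5],
    [0.6, 0.326, -0.102, 0.11, -0.5],
    [0.6, 0.326, -0.102, 0.11, -0.5],
    [0.6, 0.326, -0.102, 0.11, -0.5]
  ],
  "grip_force": 60
}}

```text
time_s: 1.1
eef_pos: [0.427, -0.3526, 0.1211]
orientation: [0.991, 0.131, -0.001, 0.0]
ft_force: [-0.4, -0.2, 0.1]
gripper_width: 0.0512
finger_force: 0.0
```

```bash
python3 - <<'E'
from h import *
plan([(.428,-.3505,.005,15.1)])
s=read_state();im=read_camera("wrist");cp=campose("wrist",s)
for b,(x,y,a) in BARS.items():
    c,q=np.cos(np.radians(a)),np.sin(np.radians(a))
    P=[(x+u*c-v*q,y+u*q+v*c,.015) for u,v in[(-.065,-.012),(.065,-.012),(.065,.012),(-.065,.012)]]
    uv=w2px(cp,P)
    if (abs(uv)<2000).all(): cv2.polylines(im,[uv.round().astype(int)],True,(255,0,0))
cv2.imwrite("pics/w1.png",im)
E
```

```text
now [ 0.427  -0.3526  0.1211] 15.02 w 0.0512 t 1.1 F [-0.4 -0.2  0.1] tilt [-0.002 -0.001 -1.   ]
0.0015 -0.0018 0.1161 yaw -0.1
```

View pics/w1.png

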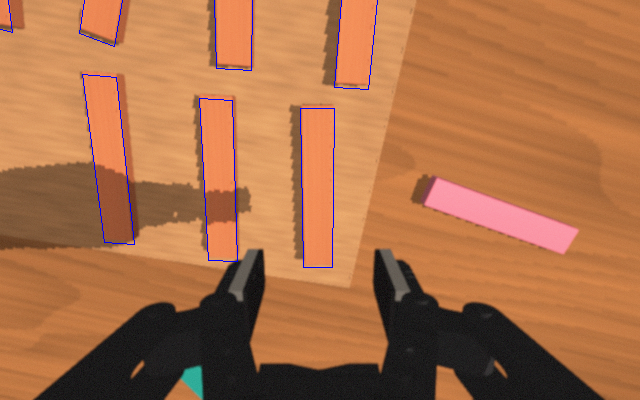

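>>> {"method": "send_rows", "body": {
  "targets": [
    [0.6, 0.0015, -0.002, 0.05, 0],
    [0.6, 0.0015, -0.002, 0.09, 0],
    [0.6, 0.0015, -0.002, 0.108, 0],
    [0.6, 0.0015, -0.002, 0.116, 0],
    [0.6, 0.0015, -0.002, 0.116, 0],
    [0, 0.0015, -0.002, 0.116, 0],
    [0, 0.0015, -0.002, 0.116, 0],
    [0, 0.0015, -0.002, 0.116, 0],
    [0, 0.0015, -0.002, 0.116, 0],
    [0, 0.0015, -0.002, 0.116, 0]
  ],
  "grip_force": 60
}}

```text
time_s: 2.15
eef_pos: [0.4304, -0.3506, 0.0075]
orientation: [0.991, 0.131, 0.001, 0.002]
ft_force: [-1.3, -0.8, 6.4]
gripper_width: 0.0222
finger_force: 60.0
```

>>> {"method": "send_rows", "body": {
  "targets": [
    [0, 0, 0, -0.03, 0],
    [0, 0, 0, -0.07, 0],
    [0, 0, 0, -0.12, 0],
    [0, 0, 0, -0.155, 0],
    [0, 0, 0, -0.155, 0],
    [0, 0, 0, -0.155, 0]
  ]
}}

```text
time_s: 2.75
eef_pos: [0.4291, -0.3487, 0.1603]
orientation: [0.991, 0.132, 0.0, 0.0]
ft_force: [-1.0, 0.8, -4.2]
gripper_width: 0.0221
finger_force: 59.9
```

```bash
python3 - <<'E'
from h import *
plan([(RX,RY+.042,.16,0)])
cv2.imwrite("pics/w2.png",read_camera("wrist"))
E
```

```text
now [ 0.4291 -0.3487  0.1603] 15.12 w 0.0221 t 2.8 F [-1.   0.8 -4.2] tilt [ 0. -0. -1.]
0.2401 -0.4558 0.0003 yaw 15.1
```

View pics/w2.png

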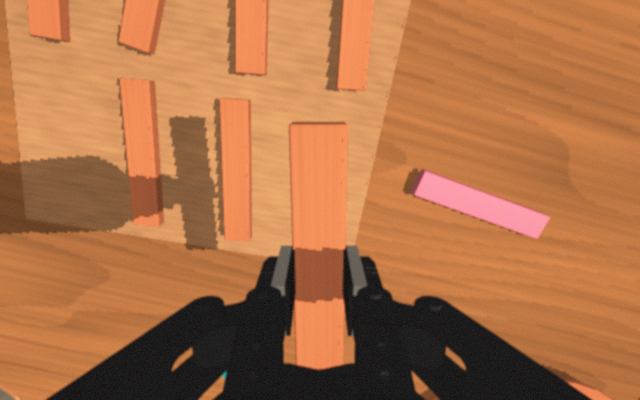

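>>> {"method": "send_rows", "body": {
  "targets": [
    [0, 0.24, -0.456, 0, 15.1],
    [0, 0.24, -0.456, 0, 15.1],
    [0, 0.24, -0.456, 0, 15.1],
    [0, 0.24, -0.456, 0, 15.1],
    [0, 0.24, -0.456, 0, 15.1],
    [0, 0.24, -0.456, 0, 15.1],
    [0, 0.24, -0.456, 0, 15.1],
    [0, 0.24, -0.456, 0, 15.1],
    [0, 0.24, -0.456, 0, 15.1],
    [0, 0.24, -0.456, 0, 15.1]
  ]
}}

```text
time_s: 3.8
eef_pos: [0.5365, 0.1379, 0.1572]
orientation: [1.0, 0.0, -0.003, 0.001]
ft_force: [1.7, 0.7, -3.1]
gripper_width: 0.0218
finger_force: 60.0
```

```bash
sed -i 's/z=.042+.012\*k+.001/z=.0445+.012*k/; s/(x,y,.005,a)/(x,y,.007,a)/' h.py; python3 - <<'E'
from h import *
plan([(RX,RY+.042,.0445,0)])
E
```

```text
now [0.5365 0.1379 0.1572] 0.0 w 0.0218 t 3.8 F [ 1.7  0.7 -3.1] tilt [-0.006 -0.002 -1.   ]
0.0055 -0.0161 0.1127 yaw 0.0
```

>>> {"method": "send_rows", "body": {
  "targets": [
    [0, 0.004, -0.012, 0, 0],
    [0, 0.004, -0.012, 0, 0],
    [0, 0.004, -0.012, 0, 0],
    [0, 0.004, -0.012, 0, 0]
  ]
}}

```text
time_s: 4.2
eef_pos: [0.5417, 0.1458, 0.1587]
orientation: [1.0, -0.002, -0.002, 0.001]
ft_force: [-0.1, 0.3, -4.2]
gripper_width: 0.0223
finger_force: 60.1
```

```bash
python3 - <<'E'
from h import *
plan([(RX,RY+.042,.0445,0)])
E
```

```text
now [0.5417 0.1458 0.1587] -0.18 w 0.0223 t 4.2 F [-0.1  0.3 -4.2] tilt [-0.003 -0.003 -1.   ]
0.0003 -0.0082 0.1142 yaw -0.2
```

>>> {"method": "send_rows", "body": {
  "targets": [
    [0, 0, -0.008, 0.03, 0],
    [0, 0, -0.008, 0.07, 0],
    [0, 0, -0.008, 0.095, 0],
    [0, 0, -0.008, 0.107, 0],
    [0, 0, -0.008, 0.112, 0],
    [0, 0, -0.008, 0.114, 0],
    [0, 0, -0.008, 0.114, 0],
    [0, 0, -0.008, 0.114, 0]
  ]
}}

```text
time_s: 5.0
eef_pos: [0.5437, 0.1571, 0.0478]
orientation: [1.0, -0.0, 0.001, -0.0]
ft_force: [-0.7, -0.4, -3.9]
gripper_width: 0.0219
finger_force: 60.1
```

>>> {"method": "send_rows", "body": {
  "targets": [
    [0.6, 0, 0, 0, 0],
    [0.6, 0, 0, 0, 0],
    [0.6, 0, 0, 0, 0],
    [0.6, 0, 0, 0, 0],
    [0.6, 0, 0, -0.02, 0],
    [0.6, 0, 0, -0.07, 0],
    [0.6, 0, 0, -0.115, 0],
    [0.6, 0, 0, -0.115, 0],
    [0.6, 0, 0, -0.115, 0],
    [0.6, 0, 0, -0.115, 0]
  ]
}}

```text
time_s: 6.0
eef_pos: [0.5415, 0.1562, 0.1601]
orientation: [1.0, 0.0, -0.001, 0.0]
ft_force: [0.0, 0.1, -1.0]
gripper_width: 0.0512
finger_force: 0.0
```

```bash
python3 - <<'E'
from h import *
cyc('F',0,-1)
cv2.imwrite("pics/w3.png",read_camera("wrist"))
E
```

```text
now [0.5415 0.1562 0.1601] 0.0 w 0.0512 t 6.0 F [ 0.   0.1 -1. ] tilt [-0.002 -0.001 -1.   ]
-0.127 0.4312 0.0401 yaw -12.1
0.0 0.0 0.113 yaw 0.0
0.0 0.0 -0.153 yaw 0.0
0.197 -0.3106 -0.0 yaw 12.1
0.0 0.0 0.1155 yaw 0
0.0 0.0 -0.1155 yaw 0
```

View pics/w3.png

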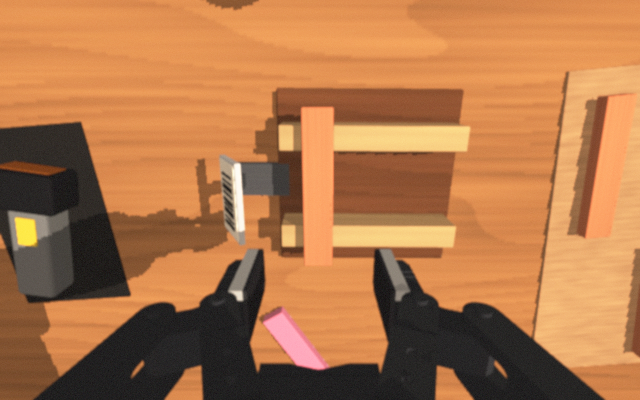

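>>> {"method": "send_rows", "body": {
  "targets": [
    [0.6, -0.127, 0.431, 0.04, -12.1],
    [0.6, -0.127, 0.431, 0.04, -12.1],
    [0.6, -0.127, 0.431, 0.04, -12.1],
    [0.6, -0.127, 0.431, 0.04, -12.1],
    [0.6, -0.127, 0.431, 0.04, -12.1],
    [0.6, -0.127, 0.431, 0.04, -12.1],
    [0.6, -0.127, 0.431, 0.04, -12.1],
    [0.6, -0.127, 0.431, 0.04, -12.1],
    [0.6, -0.127, 0.431, 0.04, -12.1],
    [0.6, -0.127, 0.431, 0.04, -12.1]
  ],
  "grip_force": 80
}}

```text
time_s: 7.05
eef_pos: [0.4097, -0.2826, 0.1191]
orientation: [0.995, 0.098, -0.003, 0.001]
ft_force: [-0.6, 0.3, -0.2]
gripper_width: 0.0514
finger_force: 0.0
```

```bash
python3 - <<'E'
from h import *
plan([(.4145,-.275,.007,12.1),(.4145,-.275,.16,12.1),(RX,RY-.042,.16,0)])
# rack check from w3 (pose after raise)
s=dict(eef_pos=[.5415,.1562,.1601],orientation=[1,0,-.001,0.0])
cp=campose("wrist",s)
a=px2w(cp,[(278,125),(469,127),(469,151),(280,149)],.04)[:,:2]; b=px2w(cp,[(281,222),(455,225),(455,247),(282,246)],.04)[:,:2]
c=px2w(cp,[(302,108),(333,107),(332,265),(305,266)],.052)[:,:2]
print(a.mean(0),b.mean(0),(a.mean(0)+b.mean(0))/2,"bar",c.mean(0))
E
```

```text
now [ 0.4097 -0.2826  0.1191] 11.3 w 0.0514 t 7.0 F [-0.6  0.3 -0.2] tilt [-0.006 -0.003 -1.   ]
0.0062 -0.0065 0.1121 yaw -0.8
0.0 0.0 -0.153 yaw 0.0
0.197 -0.3106 -0.0 yaw 12.1
[0.58459265 0.11320526] [0.50148163 0.11386965] [0.54303714 0.11353746] bar [0.54350165 0.15732069]
```

>>> {"method": "send_rows", "body": {
  "targets": [
    [0.6, 0, 0, 0.05, 0],
    [0.6, 0, 0, 0.09, 0],
    [0.6, 0, 0, 0.108, 0],
    [0.6, 0, 0, 0.113, 0],
    [0.6, 0, 0, 0.113, 0],
    [0, 0, 0, 0.113, 0],
    [0, 0, 0, 0.113, 0],
    [0, 0, 0, 0.113, 0],
    [0, 0, 0, 0.113, 0],
    [0, 0, 0, 0.113, 0]
  ],
  "grip_force": 80
}}

```text
time_s: 8.05
eef_pos: [0.4167, -0.275, 0.0101]
orientation: [0.994, 0.105, 0.001, 0.001]
ft_force: [-0.8, 0.0, 7.2]
gripper_width: 0.0207
finger_force: 78.4
```

>>> {"method": "send_rows", "body": {
  "targets": [
    [0, 0, 0, -0.03, 0],
    [0, 0, 0, -0.07, 0],
    [0, 0, 0, -0.12, 0],
    [0, 0, 0, -0.153, 0],
    [0, 0, 0, -0.153, 0]
  ]
}}

```text
time_s: 8.55
eef_pos: [0.419, -0.2764, 0.1669]
orientation: [0.994, 0.105, 0.005, 0.004]
ft_force: [0.5, -0.5, -3.0]
gripper_width: 0.0205
finger_force: 79.5
```

>>> {"method": "send_rows", "body": {
  "targets": [
    [0, 0.197, -0.311, 0, 12.1],
    [0, 0.197, -0.311, 0, 12.1],
    [0, 0.197, -0.311, 0, 12.1],
    [0, 0.197, -0.311, 0, 12.1],
    [0, 0.197, -0.311, 0, 12.1],
    [0, 0.197, -0.311, 0, 12.1],
    [0, 0.197, -0.311, 0, 12.1],
    [0, 0.197, -0.311, 0, 12.1],
    [0, 0.197, -0.311, 0, 12.1],
    [0, 0.197, -0.311, 0, 12.1]
  ]
}}

```text
time_s: 9.55
eef_pos: [0.5415, 0.0711, 0.1594]
orientation: [1.0, 0.001, -0.002, 0.001]
ft_force: [-0.5, -0.7, -2.3]
gripper_width: 0.0209
finger_force: 79.5
```

>>> {"method": "send_rows", "body": {
  "targets": [
    [0, 0, 0, 0, 0],
    [0, 0, 0, 0, 0],
    [0, 0, 0, 0, 0]
  ]
}}

```text
time_s: 9.85
eef_pos: [0.5426, 0.0695, 0.1611]
orientation: [1.0, -0.001, -0.0, 0.0]
ft_force: [-0.4, -0.1, -2.7]
gripper_width: 0.0207
finger_force: 79.5
```

```bash
sed -i 's/RX,RY=.542,.112/RX,RY=.5425,.1125/; s/z=.0445/z=.0435/' h.py; python3 - <<'E'
from h import *
plan([(RX,RY-.042,.0435,0)])
E
```

```text
now [0.5426 0.0695 0.1611] -0.14 w 0.0207 t 9.8 F [-0.4 -0.1 -2.7] tilt [-0.    -0.001 -1.   ]
-0.0002 -0.001 0.1176 yaw -0.1
```

>>> {"method": "send_rows", "body": {
  "targets": [
    [0, 0, -0.001, 0.03, 0],
    [0, 0, -0.001, 0.07, 0],
    [0, 0, -0.001, 0.1, 0],
    [0, 0, -0.001, 0.11, 0],
    [0, 0, -0.001, 0.115, 0],
    [0, 0, -0.001, 0.117, 0],
    [0, 0, -0.001, 0.117, 0],
    [0, 0, -0.001, 0.117, 0]
  ]
}}

```text
time_s: 10.65
eef_pos: [0.5438, 0.0717, 0.0471]
orientation: [1.0, -0.0, 0.001, 0.0]
ft_force: [-5.1, -0.9, 7.0]
gripper_width: 0.0201
finger_force: 80.8
```

>>> {"method": "send_rows", "body": {
  "targets": [
    [0.6, 0, 0, 0, 0],
    [0.6, 0, 0, 0, 0],
    [0.6, 0, 0, 0, 0],
    [0.6, 0, 0, 0, 0],
    [0.6, 0, 0, -0.02, 0],
    [0.6, 0, 0, -0.07, 0],
    [0.6, 0, 0, -0.117, 0],
    [0.6, 0, 0, -0.117, 0],
    [0.6, 0, 0, -0.117, 0],
    [0.6, 0, 0, -0.117, 0]
  ],
  "grip_force": 60
}}

```text
time_s: 11.65
eef_pos: [0.5419, 0.0718, 0.16]
orientation: [1.0, 0.0, -0.001, 0.0]
ft_force: [-0.3, -0.3, -0.6]
gripper_width: 0.0513
finger_force: 0.0
```

```bash
python3 - <<'E'
from h import *
cyc('E',1,1)
E
```

```text
now [0.5419 0.0718 0.16  ] 0.0 w 0.0513 t 11.7 F [-0.3 -0.3 -0.6] tilt [-0.003 -0.    -1.   ]
-0.1334 0.2633 0.04 yaw -10.7
0.0 0.0 0.113 yaw 0.0
0.0 0.0 -0.153 yaw 0.0
0.2294 -0.266 -0.0 yaw -79.3
0.0 0.0 0.1045 yaw 0
0.0 0.0 -0.1045 yaw 0
```

>>> {"method": "send_rows", "body": {
  "targets": [
    [0.6, -0.133, 0.263, 0.04, -10.7],
    [0.6, -0.133, 0.263, 0.04, -10.7],
    [0.6, -0.133, 0.263, 0.04, -10.7],
    [0.6, -0.133, 0.263, 0.04, -10.7],
    [0.6, -0.133, 0.263, 0.04, -10.7],
    [0.6, -0.133, 0.263, 0.04, -10.7],
    [0.6, -0.133, 0.263, 0.04, -10.7],
    [0.6, -0.133, 0.263, 0.04, -10.7],
    [0.6, -0.133, 0.263, 0.04, -10.7],
    [0.6, -0.133, 0.263, 0.04, -10.7]
  ]
}}

```text
time_s: 12.65
eef_pos: [0.4106, -0.189, 0.121]
orientation: [0.995, 0.095, -0.0, -0.001]
ft_force: [-1.1, 0.8, 0.2]
gripper_width: 0.051
finger_force: 0.0
```

>>> {"method": "send_rows", "body": {
  "targets": [
    [0.6, 0, 0, 0.05, 0],
    [0.6, 0, 0, 0.09, 0],
    [0.6, 0, 0, 0.108, 0],
    [0.6, 0, 0, 0.113, 0],
    [0.6, 0, 0, 0.113, 0],
    [0, 0, 0, 0.113, 0],
    [0, 0, 0, 0.113, 0],
    [0, 0, 0, 0.113, 0],
    [0, 0, 0, 0.113, 0],
    [0, 0, 0, 0.113, 0]
  ],
  "grip_force": 60
}}

```text
time_s: 13.65
eef_pos: [0.4115, -0.1912, 0.01]
orientation: [0.996, 0.093, 0.002, 0.001]
ft_force: [0.2, 0.6, 6.4]
gripper_width: 0.0215
finger_force: 58.9
```

>>> {"method": "send_rows", "body": {
  "targets": [
    [0, 0, 0, -0.03, 0],
    [0, 0, 0, -0.07, 0],
    [0, 0, 0, -0.12, 0],
    [0, 0, 0, -0.153, 0],
    [0, 0, 0, -0.153, 0]
  ]
}}

```text
time_s: 14.15
eef_pos: [0.4137, -0.1925, 0.1667]
orientation: [0.996, 0.093, 0.005, 0.003]
ft_force: [0.6, -0.5, -3.1]
gripper_width: 0.0214
finger_force: 60.2
```

>>> {"method": "send_rows", "body": {
  "targets": [
    [0, 0.229, -0.266, 0, -79.3],
    [0, 0.229, -0.266, 0, -79.3],
    [0, 0.229, -0.266, 0, -79.3],
    [0, 0.229, -0.266, 0, -79.3],
    [0, 0.229, -0.266, 0, -79.3],
    [0, 0.229, -0.266, 0, -79.3],
    [0, 0.229, -0.266, 0, -79.3],
    [0, 0.229, -0.266, 0, -79.3],
    [0, 0.229, -0.266, 0, -79.3],
    [0, 0.229, -0.266, 0, -79.3]
  ]
}}

```text
time_s: 15.15
eef_pos: [0.5841, 0.113, 0.1587]
orientation: [0.705, 0.709, -0.002, -0.001]
ft_force: [-0.4, 0.0, -2.9]
gripper_width: 0.0212
finger_force: 60.2
```

>>> {"method": "send_rows", "body": {
  "targets": [
    [0, 0, 0, 0, 0],
    [0, 0, 0, 0, 0],
    [0, 0, 0, 0, 0]
  ]
}}

```text
time_s: 15.45
eef_pos: [0.585, 0.1126, 0.1606]
orientation: [0.707, 0.707, -0.001, -0.0]
ft_force: [-0.2, -0.3, -2.8]
gripper_width: 0.0217
finger_force: 60.2
```

```bash
sed -i 's/z=.0435/z=.0445/' h.py; python3 - <<'E'
from h import *
plan([(RX+.042,RY,.0565,90)])
cv2.imwrite("pics/w4.png",read_camera("wrist"))
E
```

```text
now [0.585  0.1126 0.1606] 89.95 w 0.0217 t 15.4 F [-0.2 -0.3 -2.8] tilt [-0.001 -0.    -1.   ]
-0.0001 -0.0005 0.1041 yaw -0.0
```

View pics/w4.png

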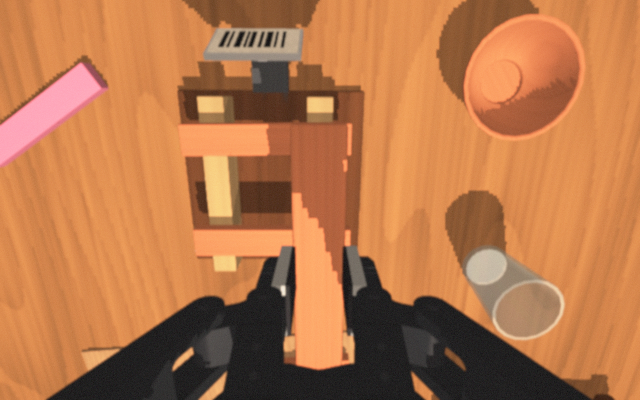

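>>> {"method": "send_rows", "body": {
  "targets": [
    [0, 0, 0, 0.03, 0],
    [0, 0, 0, 0.06, 0],
    [0, 0, 0, 0.085, 0],
    [0, 0, 0, 0.097, 0],
    [0, 0, 0, 0.102, 0],
    [0, 0, 0, 0.104, 0],
    [0, 0, 0, 0.104, 0],
    [0, 0, 0, 0.104, 0]
  ]
}}

```text
time_s: 16.3
eef_pos: [0.5865, 0.1133, 0.0592]
orientation: [0.707, 0.707, 0.001, 0.001]
ft_force: [-2.4, -0.7, 3.3]
gripper_width: 0.0217
finger_force: 60.9
```

>>> {"method": "send_rows", "body": {
  "targets": [
    [0.6, 0, 0, 0, 0],
    [0.6, 0, 0, 0, 0],
    [0.6, 0, 0, 0, 0],
    [0.6, 0, 0, 0, 0],
    [0.6, 0, 0, -0.02, 0],
    [0.6, 0, 0, -0.06, 0],
    [0.6, 0, 0, -0.104, 0],
    [0.6, 0, 0, -0.104, 0],
    [0.6, 0, 0, -0.104, 0],
    [0.6, 0, 0, -0.104, 0]
  ]
}}

```text
time_s: 17.3
eef_pos: [0.5847, 0.1125, 0.1601]
orientation: [0.707, 0.707, -0.001, -0.0]
ft_force: [0.2, -0.4, 0.4]
gripper_width: 0.0513
finger_force: 0.0
```

```bash
python3 - <<'E'
from h import *
cyc('A',1,-1)
E
```

```text
now [0.5847 0.1125 0.1601] 90.0 w 0.0513 t 17.3 F [ 0.2 -0.4  0.4] tilt [-0.002 -0.001 -1.   ]
-0.2155 -0.0357 0.0401 yaw 85.0
0.0 0.0 0.113 yaw 0
0.0 0.0 -0.153 yaw 0
-0.0295 -0.2189 -0.0 yaw -85
0.0 0.0 0.1035 yaw 0
0.0 0.0 -0.1035 yaw 0
```

>>> {"method": "send_rows", "body": {
  "targets": [
    [0.6, -0.215, -0.036, 0.04, 85],
    [0.6, -0.215, -0.036, 0.04, 85],
    [0.6, -0.215, -0.036, 0.04, 85],
    [0.6, -0.215, -0.036, 0.04, 85],
    [0.6, -0.215, -0.036, 0.04, 85],
    [0.6, -0.215, -0.036, 0.04, 85],
    [0.6, -0.215, -0.036, 0.04, 85],
    [0.6, -0.215, -0.036, 0.04, 85],
    [0.6, -0.215, -0.036, 0.04, 85],
    [0.6, -0.215, -0.036, 0.04, 85]
  ]
}}

```text
time_s: 18.3
eef_pos: [0.548, -0.102, 0.1192]
orientation: [0.999, 0.041, -0.002, -0.0]
ft_force: [0.6, 0.4, 0.8]
gripper_width: 0.0512
finger_force: 0.0
```

>>> {"method": "send_rows", "body": {
  "targets": [
    [0.6, 0, 0, 0.05, 0],
    [0.6, 0, 0, 0.09, 0],
    [0.6, 0, 0, 0.108, 0],
    [0.6, 0, 0, 0.113, 0],
    [0.6, 0, 0, 0.113, 0],
    [0, 0, 0, 0.113, 0],
    [0, 0, 0, 0.113, 0],
    [0, 0, 0, 0.113, 0],
    [0, 0, 0, 0.113, 0],
    [0, 0, 0, 0.113, 0]
  ]
}}

```text
time_s: 19.3
eef_pos: [0.5509, -0.1023, 0.01]
orientation: [0.999, 0.044, 0.002, 0.0]
ft_force: [-0.2, -0.2, 6.3]
gripper_width: 0.0215
finger_force: 59.2
```

>>> {"method": "send_rows", "body": {
  "targets": [
    [0, 0, 0, -0.03, 0],
    [0, 0, 0, -0.07, 0],
    [0, 0, 0, -0.12, 0],
    [0, 0, 0, -0.153, 0],
    [0, 0, 0, -0.153, 0]
  ]
}}

```text
time_s: 19.8
eef_pos: [0.5533, -0.1023, 0.1669]
orientation: [0.999, 0.044, 0.006, 0.001]
ft_force: [0.5, -0.8, -3.3]
gripper_width: 0.0216
finger_force: 60.0
```

>>> {"method": "send_rows", "body": {
  "targets": [
    [0, -0.03, -0.219, 0, -85],
    [0, -0.03, -0.219, 0, -85],
    [0, -0.03, -0.219, 0, -85],
    [0, -0.03, -0.219, 0, -85],
    [0, -0.03, -0.219, 0, -85],
    [0, -0.03, -0.219, 0, -85],
    [0, -0.03, -0.219, 0, -85],
    [0, -0.03, -0.219, 0, -85],
    [0, -0.03, -0.219, 0, -85],
    [0, -0.03, -0.219, 0, -85]
  ]
}}

```text
time_s: 20.8
eef_pos: [0.4987, 0.1129, 0.1591]
orientation: [0.705, 0.709, -0.002, -0.001]
ft_force: [-0.4, 0.4, -3.2]
gripper_width: 0.0213
finger_force: 60.0
```

>>> {"method": "send_rows", "body": {
  "targets": [
    [0, 0, 0, 0, 0],
    [0, 0, 0, 0, 0],
    [0, 0, 0, 0, 0]
  ]
}}

```text
time_s: 21.1
eef_pos: [0.4999, 0.1133, 0.1605]
orientation: [0.708, 0.706, -0.001, -0.0]
ft_force: [0.6, 0.5, -4.4]
gripper_width: 0.0214
finger_force: 60.0
```

```bash
python3 - <<'E'
from h import *
plan([(RX-.042,RY,.0565,90)])
cv2.imwrite("pics/w5.png",read_camera("wrist"))
E
```

```text
now [0.4999 0.1133 0.1605] 89.9 w 0.0214 t 21.1 F [ 0.6  0.5 -4.4] tilt [-0.001 -0.    -1.   ]
-0.0008 0.0006 0.104 yaw -0.1
```

>>> {"method": "send_rows", "body": {
  "targets": [
    [0, 0, 0, 0.03, 0],
    [0, 0, 0, 0.06, 0],
    [0, 0, 0, 0.085, 0],
    [0, 0, 0, 0.097, 0],
    [0, 0, 0, 0.102, 0],
    [0, 0, 0, 0.104, 0],
    [0, 0, 0, 0.104, 0],
    [0, 0, 0, 0.104, 0]
  ]
}}

```text
time_s: 21.95
eef_pos: [0.5012, 0.1139, 0.0591]
orientation: [0.707, 0.707, 0.001, 0.001]
ft_force: [-3.9, -0.4, 5.1]
gripper_width: 0.0212
finger_force: 61.1
```

>>> {"method": "send_rows", "body": {
  "targets": [
    [0.6, 0, 0, 0, 0],
    [0.6, 0, 0, 0, 0],
    [0.6, 0, 0, 0, 0],
    [0.6, 0, 0, 0, 0],
    [0.6, 0, 0, -0.02, 0],
    [0.6, 0, 0, -0.06, 0],
    [0.6, 0, 0, -0.104, 0],
    [0.6, 0, 0, -0.104, 0],
    [0.6, 0, 0, -0.104, 0],
    [0.6, 0, 0, -0.104, 0]
  ]
}}

```text
time_s: 22.95
eef_pos: [0.4996, 0.113, 0.1601]
orientation: [0.707, 0.707, -0.001, -0.001]
ft_force: [-0.0, 1.4, -0.3]
gripper_width: 0.0509
finger_force: 0.0
```

```bash
python3 - <<'E'
from h import *
cyc('B',2,1)
cv2.imwrite("pics/w6.png",read_camera("wrist"))
E
```

```text
now [0.4996 0.113  0.1601] 90.0 w 0.0509 t 22.9 F [-0.   1.4 -0.3] tilt [-0.002 -0.001 -1.   ]
-0.2955 0.0604 0.0401 yaw 95.5
0.0 -0.0 0.113 yaw 0.0
0.0 -0.0 -0.153 yaw 0.0
-0.0497 -0.3338 -0.0 yaw -5.5
0.0 0.0 0.0915 yaw 0
0.0 0.0 -0.0915 yaw 0
```

View pics/w6.png

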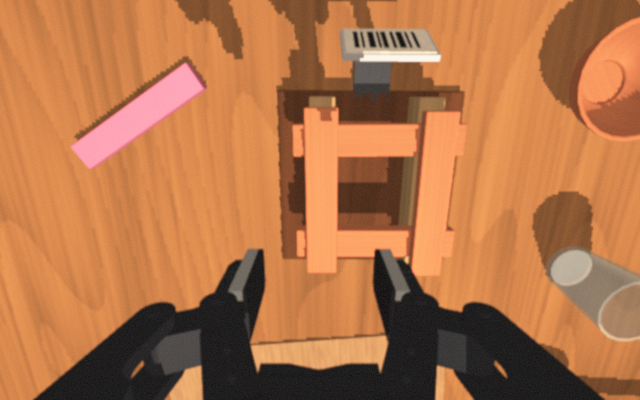

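>>> {"method": "send_rows", "body": {
  "targets": [
    [0.6, -0.295, 0.06, 0.04, 80],
    [0.6, -0.295, 0.06, 0.04, 80],
    [0.6, -0.295, 0.06, 0.04, 80],
    [0.6, -0.295, 0.06, 0.04, 80],
    [0.6, -0.295, 0.06, 0.04, 80],
    [0.6, -0.295, 0.06, 0.04, 80],
    [0.6, -0.295, 0.06, 0.04, 80],
    [0.6, -0.295, 0.06, 0.04, 80],
    [0.6, -0.295, 0.06, 0.04, 80],
    [0.6, -0.295, 0.06, 0.04, 80]
  ]
}}

```text
time_s: 24.0
eef_pos: [0.5593, -0.1813, 0.1191]
orientation: [0.996, 0.085, -0.002, -0.001]
ft_force: [0.3, -0.7, 0.4]
gripper_width: 0.0515
finger_force: 0.0
```

>>> {"method": "send_rows", "body": {
  "targets": [
    [0.6, 0, 0, 0, 15.5],
    [0.6, 0, 0, 0, 15.5],
    [0.6, 0, 0, 0, 15.5],
    [0.6, 0, 0, 0, 15.5]
  ]
}}

```text
time_s: 24.4
eef_pos: [0.5597, -0.1812, 0.12]
orientation: [0.999, -0.047, -0.001, -0.0]
ft_force: [-0.5, -0.5, 0.2]
gripper_width: 0.0511
finger_force: 0.0
```

>>> {"method": "send_rows", "body": {
  "targets": [
    [0.6, 0, 0, 0.05, 0],
    [0.6, 0, 0, 0.09, 0],
    [0.6, 0, 0, 0.108, 0],
    [0.6, 0, 0, 0.113, 0],
    [0.6, 0, 0, 0.113, 0],
    [0, 0, 0, 0.113, 0],
    [0, 0, 0, 0.113, 0],
    [0, 0, 0, 0.113, 0],
    [0, 0, 0, 0.113, 0],
    [0, 0, 0, 0.113, 0]
  ]
}}

```text
time_s: 25.4
eef_pos: [0.5622, -0.1819, 0.0104]
orientation: [0.999, -0.048, 0.002, 0.001]
ft_force: [-0.5, -0.4, 6.4]
gripper_width: 0.0214
finger_force: 59.1
```

>>> {"method": "send_rows", "body": {
  "targets": [
    [0, 0, 0, -0.03, 0],
    [0, 0, 0, -0.07, 0],
    [0, 0, 0, -0.12, 0],
    [0, 0, 0, -0.153, 0],
    [0, 0, 0, -0.153, 0]
  ]
}}

```text
time_s: 25.9
eef_pos: [0.5644, -0.1823, 0.1675]
orientation: [0.999, -0.048, 0.006, 0.002]
ft_force: [0.4, 0.3, -3.0]
gripper_width: 0.0216
finger_force: 59.8
```

>>> {"method": "send_rows", "body": {
  "targets": [
    [0, -0.05, -0.334, 0, -5.5],
    [0, -0.05, -0.334, 0, -5.5],
    [0, -0.05, -0.334, 0, -5.5],
    [0, -0.05, -0.334, 0, -5.5],
    [0, -0.05, -0.334, 0, -5.5],
    [0, -0.05, -0.334, 0, -5.5],
    [0, -0.05, -0.334, 0, -5.5],
    [0, -0.05, -0.334, 0, -5.5],
    [0, -0.05, -0.334, 0, -5.5],
    [0, -0.05, -0.334, 0, -5.5]
  ]
}}

```text
time_s: 26.9
eef_pos: [0.5422, 0.1535, 0.1597]
orientation: [1.0, -0.001, -0.001, 0.001]
ft_force: [0.6, -0.9, -3.2]
gripper_width: 0.0218
finger_force: 59.9
```

>>> {"method": "send_rows", "body": {
  "targets": [
    [0, 0, 0, 0, 0],
    [0, 0, 0, 0, 0],
    [0, 0, 0, 0, 0]
  ]
}}

```text
time_s: 27.2
eef_pos: [0.543, 0.1547, 0.1612]
orientation: [1.0, -0.001, -0.0, 0.0]
ft_force: [0.1, -1.1, -2.3]
gripper_width: 0.0213
finger_force: 59.9
```

```bash
python3 - <<'E'
from h import *
plan([(RX,RY+.042,.0685,0)])
E
```

```text
now [0.543  0.1547 0.1612] -0.1 w 0.0213 t 27.2 F [ 0.1 -1.1 -2.3] tilt [-0. -0. -1.]
-0.0005 0.0002 0.0927 yaw -0.1
```

>>> {"method": "send_rows", "body": {
  "targets": [
    [0, 0, 0, 0.03, 0],
    [0, 0, 0, 0.06, 0],
    [0, 0, 0, 0.075, 0],
    [0, 0, 0, 0.085, 0],
    [0, 0, 0, 0.09, 0],
    [0, 0, 0, 0.092, 0],
    [0, 0, 0, 0.092, 0],
    [0, 0, 0, 0.092, 0]
  ]
}}

```text
time_s: 28.0
eef_pos: [0.5432, 0.1557, 0.0714]
orientation: [1.0, -0.0, 0.001, 0.0]
ft_force: [-4.1, -2.3, 6.6]
gripper_width: 0.0214
finger_force: 61.0
```

>>> {"method": "send_rows", "body": {
  "targets": [
    [0.6, 0, 0, 0, 0],
    [0.6, 0, 0, 0, 0],
    [0.6, 0, 0, 0, 0],
    [0.6, 0, 0, 0, 0],
    [0.6, 0, 0, -0.02, 0],
    [0.6, 0, 0, -0.06, 0],
    [0.6, 0, 0, -0.092, 0],
    [0.6, 0, 0, -0.092, 0],
    [0.6, 0, 0, -0.092, 0],
    [0.6, 0, 0, -0.092, 0]
  ]
}}

```text
time_s: 29.0
eef_pos: [0.5419, 0.1553, 0.16]
orientation: [1.0, -0.0, -0.001, 0.0]
ft_force: [-0.3, -0.6, -1.3]
gripper_width: 0.0511
finger_force: 0.0
```

```bash
python3 - <<'E'
from h import *
cyc('C',2,-1)
E
```

```text
now [0.5419 0.1553 0.16  ] -0.0 w 0.0511 t 29.0 F [-0.3 -0.6 -1.3] tilt [-0.002 -0.001 -1.   ]
0.0231 0.4133 0.04 yaw -10.7
0.0 0.0 0.113 yaw 0.0
0.0 0.0 -0.153 yaw 0.0
0.0389 -0.327 -0.0 yaw 10.7
0.0 0.0 0.0915 yaw 0
0.0 0.0 -0.0915 yaw 0
```

>>> {"method": "send_rows", "body": {
  "targets": [
    [0.6, 0.023, 0.413, 0.04, -10.7],
    [0.6, 0.023, 0.413, 0.04, -10.7],
    [0.6, 0.023, 0.413, 0.04, -10.7],
    [0.6, 0.023, 0.413, 0.04, -10.7],
    [0.6, 0.023, 0.413, 0.04, -10.7],
    [0.6, 0.023, 0.413, 0.04, -10.7],
    [0.6, 0.023, 0.413, 0.04, -10.7],
    [0.6, 0.023, 0.413, 0.04, -10.7],
    [0.6, 0.023, 0.413, 0.04, -10.7],
    [0.6, 0.023, 0.413, 0.04, -10.7]
  ]
}}

```text
time_s: 30.0
eef_pos: [0.563, -0.2626, 0.1186]
orientation: [0.996, 0.089, -0.002, 0.0]
ft_force: [0.4, -0.9, 0.7]
gripper_width: 0.0507
finger_force: 0.0
```

>>> {"method": "send_rows", "body": {
  "targets": [
    [0.6, 0, 0, 0.05, 0],
    [0.6, 0, 0, 0.09, 0],
    [0.6, 0, 0, 0.108, 0],
    [0.6, 0, 0, 0.113, 0],
    [0.6, 0, 0, 0.113, 0],
    [0, 0, 0, 0.113, 0],
    [0, 0, 0, 0.113, 0],
    [0, 0, 0, 0.113, 0],
    [0, 0, 0, 0.113, 0],
    [0, 0, 0, 0.113, 0]
  ]
}}

```text
time_s: 31.0
eef_pos: [0.5676, -0.2575, 0.0106]
orientation: [0.996, 0.093, 0.002, 0.001]
ft_force: [-0.6, 0.9, 5.8]
gripper_width: 0.0215
finger_force: 59.2
```

>>> {"method": "send_rows", "body": {
  "targets": [
    [0, 0, 0, -0.03, 0],
    [0, 0, 0, -0.07, 0],
    [0, 0, 0, -0.12, 0],
    [0, 0, 0, -0.153, 0],
    [0, 0, 0, -0.153, 0]
  ]
}}

```text
time_s: 31.5
eef_pos: [0.5694, -0.2585, 0.1675]
orientation: [0.996, 0.093, 0.005, 0.003]
ft_force: [1.2, -0.3, -3.2]
gripper_width: 0.0215
finger_force: 59.8
```

>>> {"method": "send_rows", "body": {
  "targets": [
    [0, 0.039, -0.327, 0, 10.7],
    [0, 0.039, -0.327, 0, 10.7],
    [0, 0.039, -0.327, 0, 10.7],
    [0, 0.039, -0.327, 0, 10.7],
    [0, 0.039, -0.327, 0, 10.7],
    [0, 0.039, -0.327, 0, 10.7],
    [0, 0.039, -0.327, 0, 10.7],
    [0, 0.039, -0.327, 0, 10.7],
    [0, 0.039, -0.327, 0, 10.7],
    [0, 0.039, -0.327, 0, 10.7]
  ]
}}

```text
time_s: 32.5
eef_pos: [0.5426, 0.0691, 0.1597]
orientation: [1.0, -0.001, -0.001, 0.001]
ft_force: [-1.2, 0.0, -4.3]
gripper_width: 0.0218
finger_force: 59.9
```

>>> {"method": "send_rows", "body": {
  "targets": [
    [0, 0, 0, 0, 0],
    [0, 0, 0, 0, 0],
    [0, 0, 0, 0, 0]
  ]
}}

```text
time_s: 32.8
eef_pos: [0.5434, 0.0704, 0.1612]
orientation: [1.0, -0.001, -0.0, 0.0]
ft_force: [-0.8, -0.0, -2.9]
gripper_width: 0.0215
finger_force: 59.9
```

```bash
python3 - <<'E'
from h import *
plan([(RX,RY-.042,.0685,0)])
E
```

```text
now [0.5434 0.0704 0.1612] -0.1 w 0.0215 t 32.8 F [-0.8 -0.  -2.9] tilt [-0. -0. -1.]
-0.0009 -0.0001 0.0927 yaw -0.1
```

>>> {"method": "send_rows", "body": {
  "targets": [
    [0, 0, 0, 0.03, 0],
    [0, 0, 0, 0.06, 0],
    [0, 0, 0, 0.075, 0],
    [0, 0, 0, 0.085, 0],
    [0, 0, 0, 0.09, 0],
    [0, 0, 0, 0.092, 0],
    [0, 0, 0, 0.092, 0],
    [0, 0, 0, 0.092, 0]
  ]
}}

```text
time_s: 33.6
eef_pos: [0.5438, 0.0712, 0.0715]
orientation: [1.0, -0.0, 0.001, 0.0]
ft_force: [-4.8, -0.5, 7.0]
gripper_width: 0.0213
finger_force: 61.2
```

>>> {"method": "send_rows", "body": {
  "targets": [
    [0.6, 0, 0, 0, 0],
    [0.6, 0, 0, 0, 0],
    [0.6, 0, 0, 0, 0],
    [0.6, 0, 0, 0, 0],
    [0.6, 0, 0, -0.02, 0],
    [0.6, 0, 0, -0.06, 0],
    [0.6, 0, 0, -0.092, 0],
    [0.6, 0, 0, -0.092, 0],
    [0.6, 0, 0, -0.092, 0],
    [0.6, 0, 0, -0.092, 0]
  ]
}}

```text
time_s: 34.6
eef_pos: [0.5425, 0.0711, 0.16]
orientation: [1.0, 0.0, -0.001, 0.0]
ft_force: [0.2, -0.0, 0.3]
gripper_width: 0.0511
finger_force: 0.0
```

```bash
python3 - <<'E'
from h import *
cyc('D',3,-1)
E
```

```text
now [0.5425 0.0711 0.16  ] 0.0 w 0.0511 t 34.6 F [ 0.2 -0.   0.3] tilt [-0.002 -0.    -1.   ]
0.0315 0.4111 0.04 yaw -11.8
0.0 0.0 0.113 yaw 0.0
0.0 0.0 -0.153 yaw 0.0
0.0206 -0.458 -0.0 yaw -78.2
0.0 0.0 0.0795 yaw 0
0.0 0.0 -0.0795 yaw 0
```

>>> {"method": "send_rows", "body": {
  "targets": [
    [0.6, 0.031, 0.411, 0.04, -11.8],
    [0.6, 0.031, 0.411, 0.04, -11.8],
    [0.6, 0.031, 0.411, 0.04, -11.8],
    [0.6, 0.031, 0.411, 0.04, -11.8],
    [0.6, 0.031, 0.411, 0.04, -11.8],
    [0.6, 0.031, 0.411, 0.04, -11.8],
    [0.6, 0.031, 0.411, 0.04, -11.8],
    [0.6, 0.031, 0.411, 0.04, -11.8],
    [0.6, 0.031, 0.411, 0.04, -11.8],
    [0.6, 0.031, 0.411, 0.04, -11.8]
  ]
}}

```text
time_s: 35.6
eef_pos: [0.5711, -0.345, 0.1179]
orientation: [0.995, 0.099, -0.003, 0.0]
ft_force: [-0.6, -0.1, -0.9]
gripper_width: 0.0508
finger_force: 0.0
```

>>> {"method": "send_rows", "body": {
  "targets": [
    [0.6, 0, 0, 0.05, 0],
    [0.6, 0, 0, 0.09, 0],
    [0.6, 0, 0, 0.108, 0],
    [0.6, 0, 0, 0.113, 0],
    [0.6, 0, 0, 0.113, 0],
    [0, 0, 0, 0.113, 0],
    [0, 0, 0, 0.113, 0],
    [0, 0, 0, 0.113, 0],
    [0, 0, 0, 0.113, 0],
    [0, 0, 0, 0.113, 0]
  ]
}}

```text
time_s: 36.6
eef_pos: [0.5761, -0.3401, 0.0108]
orientation: [0.995, 0.103, 0.002, 0.001]
ft_force: [-1.2, 0.1, 5.6]
gripper_width: 0.0214
finger_force: 59.2
```

>>> {"method": "send_rows", "body": {
  "targets": [
    [0, 0, 0, -0.03, 0],
    [0, 0, 0, -0.07, 0],
    [0, 0, 0, -0.12, 0],
    [0, 0, 0, -0.153, 0],
    [0, 0, 0, -0.153, 0]
  ]
}}

```text
time_s: 37.1
eef_pos: [0.5779, -0.3414, 0.1681]
orientation: [0.995, 0.103, 0.005, 0.004]
ft_force: [1.8, -0.9, -2.5]
gripper_width: 0.0211
finger_force: 59.5
```

>>> {"method": "send_rows", "body": {
  "targets": [
    [0, 0.021, -0.458, 0, -78.2],
    [0, 0.021, -0.458, 0, -78.2],
    [0, 0.021, -0.458, 0, -78.2],
    [0, 0.021, -0.458, 0, -78.2],
    [0, 0.021, -0.458, 0, -78.2],
    [0, 0.021, -0.458, 0, -78.2],
    [0, 0.021, -0.458, 0, -78.2],
    [0, 0.021, -0.458, 0, -78.2],
    [0, 0.021, -0.458, 0, -78.2],
    [0, 0.021, -0.458, 0, -78.2]
  ]
}}

```text
time_s: 38.1
eef_pos: [0.4971, 0.1221, 0.1602]
orientation: [0.702, 0.712, 0.001, -0.004]
ft_force: [-0.3, 0.4, -2.2]
gripper_width: 0.0216
finger_force: 59.7
```

>>> {"method": "send_rows", "body": {
  "targets": [
    [0, 0, 0, 0, 0],
    [0, 0, 0, 0, 0],
    [0, 0, 0, 0, 0],
    [0, 0, 0, 0, 0]
  ]
}}

```text
time_s: 38.5
eef_pos: [0.5016, 0.1106, 0.1608]
orientation: [0.709, 0.706, -0.001, 0.0]
ft_force: [0.0, 0.3, -2.3]
gripper_width: 0.0214
finger_force: 59.6
```

```bash
python3 - <<'E'
from h import *
plan([(RX-.042,RY,.0805,90)])
cv2.imwrite("pics/w7.png",read_camera("wrist"))
E
```

```text
now [0.5016 0.1106 0.1608] 89.77 w 0.0214 t 38.5 F [ 0.   0.3 -2.3] tilt [-0.001 -0.001 -1.   ]
0.0019 -0.0011 0.0803 yaw -0.2
```

View pics/w7.png

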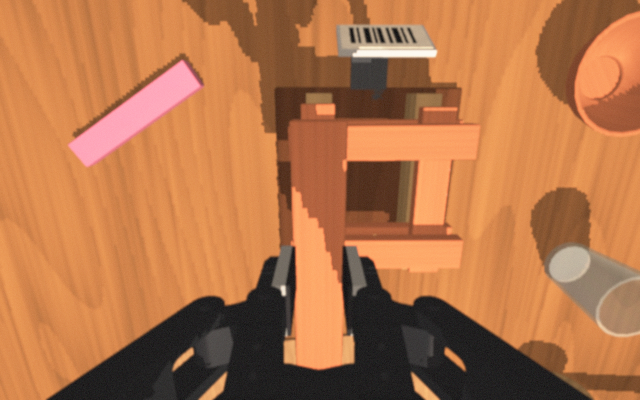

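>>> {"method": "send_rows", "body": {
  "targets": [
    [0, 0.001, 0, 0.03, 0],
    [0, 0.001, 0, 0.05, 0],
    [0, 0.001, 0, 0.065, 0],
    [0, 0.001, 0, 0.074, 0],
    [0, 0.001, 0, 0.078, 0],
    [0, 0.001, 0, 0.08, 0],
    [0, 0.001, 0, 0.08, 0],
    [0, 0.001, 0, 0.08, 0]
  ]
}}

```text
time_s: 39.35
eef_pos: [0.5007, 0.1129, 0.0836]
orientation: [0.707, 0.707, -0.001, 0.001]
ft_force: [-6.3, -2.8, 10.4]
gripper_width: 0.0212
finger_force: 61.2
```

>>> {"method": "send_rows", "body": {
  "targets": [
    [0.6, 0, 0, 0, 0],
    [0.6, 0, 0, 0, 0],
    [0.6, 0, 0, 0, 0],
    [0.6, 0, 0, 0, 0],
    [0.6, 0, 0, -0.02, 0],
    [0.6, 0, 0, -0.06, 0],
    [0.6, 0, 0, -0.1, 0],
    [0.6, 0, 0, -0.12, 0],
    [0.6, 0, 0, -0.12, 0],
    [0.6, 0, 0, -0.12, 0]
  ]
}}

```text
time_s: 40.35
eef_pos: [0.5012, 0.1139, 0.2011]
orientation: [0.707, 0.707, -0.0, 0.0]
ft_force: [-0.1, 0.7, 0.2]
gripper_width: 0.0509
finger_force: 0.0
```

```bash
python3 - <<'E'
from h import *
plan([(.487,.41,.2,174)])
E
```

```text
now [0.5012 0.1139 0.2011] 90.0 w 0.0509 t 40.4 F [-0.1  0.7  0.2] tilt [ 0. -0. -1.]
0.2961 -0.0142 0.0011 yaw -84.0
```

>>> {"method": "send_rows", "body": {
  "targets": [
    [0.8, 0.296, -0.014, 0, -84],
    [0.8, 0.296, -0.014, 0, -84],
    [0.8, 0.296, -0.014, 0, -84],
    [0.8, 0.296, -0.014, 0, -84],
    [0.8, 0.296, -0.014, 0, -84],
    [0.8, 0.296, -0.014, 0, -84],
    [0.8, 0.296, -0.014, 0, -84],
    [0.8, 0.296, -0.014, 0, -84],
    [0.8, 0.296, -0.014, 0, -84],
    [0.8, 0.296, -0.014, 0, -84]
  ]
}}

```text
time_s: 41.35
eef_pos: [0.4864, 0.4094, 0.1985]
orientation: [0.049, 0.999, -0.001, -0.002]
ft_force: [0.1, 0.6, -0.4]
gripper_width: 0.068
finger_force: 0.0
```

>>> {"method": "send_rows", "body": {
  "targets": [
    [0.8, 0, 0, 0, 0],
    [0.8, 0, 0, 0, 0],
    [0.8, 0, 0, 0, 0],
    [0.8, 0, 0, 0, 0]
  ]
}}

```text
time_s: 41.75
eef_pos: [0.4872, 0.4098, 0.201]
orientation: [0.053, 0.999, -0.0, -0.0]
ft_force: [0.2, -0.1, 0.3]
gripper_width: 0.0684
finger_force: 0.0
```

```bash
python3 - <<'E'
from h import *
plan([])
s=read_state();print(s["eef_pos"],s["orientation"])
w=read_camera("wrist");t=read_camera("scene")
a=cv2.resize(w[100:400,120:520],(800,600),interpolation=cv2.INTER_CUBIC); cv2.imwrite("pics/w8.png",a)
cv2.imwrite("pics/s8.png",cv2.resize(t[90:240,330:490],None,fx=3.75,fy=3.75,interpolation=cv2.INTER_CUBIC))
E
```

```text
now [0.4872 0.4098 0.201 ] 173.95 w 0.0684 t 41.8 F [ 0.2 -0.1  0.3] tilt [-0.    -0.001 -1.   ]
[0.48715533 0.40982863 0.20098417] [ 5.27524177e-02  9.98607583e-01 -2.71475554e-04 -5.71416836e-05]
```

View pics/w8.png

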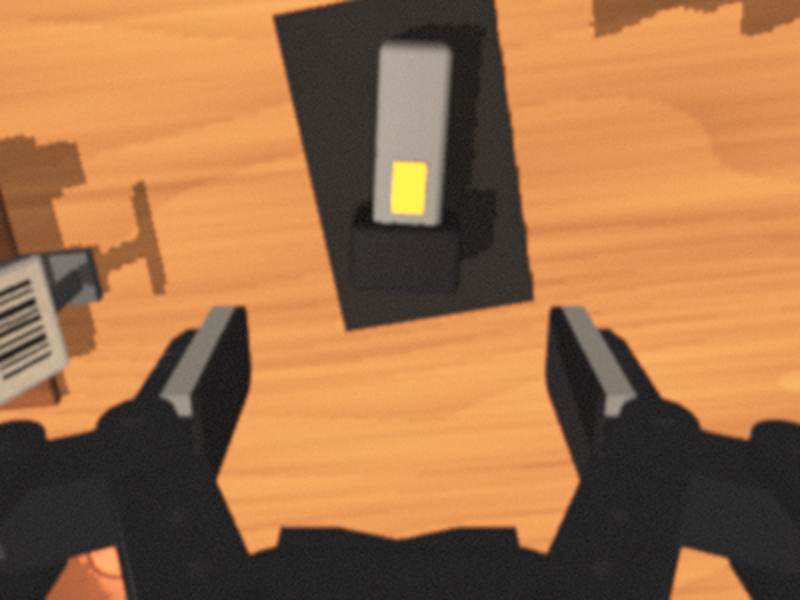

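View pics/s8.png

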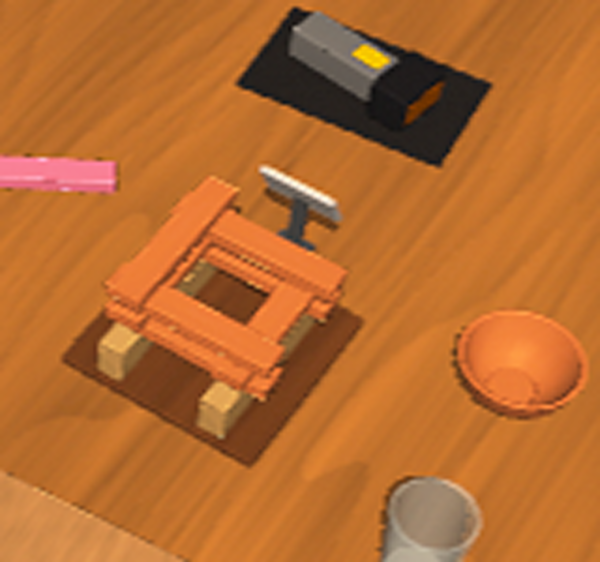

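```bash
python3 - <<'E'
from h import *
s=dict(eef_pos=[.4872,.4098,.201],orientation=[5.27524177e-02,9.98607583e-01,-2.7e-04,-5.7e-05])
cp=campose("wrist",s)
f=lambda a:np.array(a)/2+[120,100]-.25
w=px2w(cp,f([(380,45),(450,47),(442,224),(374,222)]),.033)[:,:2];print(w.round(4))
d=(w[2]+w[3]-w[0]-w[1])/2;L=np.linalg.norm(d);u=d/L;a=np.degrees(np.arctan2(u[1],u[0]));o=w.mean(0)+u*.0195;print("len",L,"yaw",a,"origin",o,"grip",o-u*.010)
m=px2w(cp,f([(275,15),(493,0),(532,298),(346,329)]),.003)[:,:2];print(m.round(4))
h=px2w(cp,f([(352,290),(459,291)]),.039)[:,:2];print("head front top",h.mean(0),"orig",h.mean(0)-u*.06)
E
```

```text
[[0.4332 0.4077]
 [0.4374 0.4396]
 [0.5231 0.4286]
 [0.5185 0.395 ]]
len 0.08632991839601527 yaw -7.868121217434083 origin [0.49735363 0.41506168] grip [0.48744777 0.41643061]
[[0.4155 0.3564]
 [0.4197 0.4645]
 [0.5838 0.4766]
 [0.5923 0.3691]]
head front top [0.55455466 0.4070736 ] orig [0.49511951 0.41528721]
```

```bash
python3 - <<'E'
from h import *
g=(.487,.4165)
plan([(*g,.008,172.3),(*g,.14,172.3),(.5425,.3725,.14,90),(.5425,.3725,.053,90)])
E
```

```text
now [0.4872 0.4099 0.2013] 173.97 w 0.0682 t 41.9 F [-1.2  1.5 -0.3] tilt [ 0. -0. -1.]
0.0009 0.0065 0.1933 yaw 1.7
0.0 0.0 -0.132 yaw 0.0
-0.0609 -0.0362 -0.0 yaw 82.3
0.0 0.0 0.087 yaw 0
```

>>> {"method": "send_rows", "body": {
  "targets": [
    [0.8, 0.001, 0.0065, 0.05, 1.7],
    [0.8, 0.001, 0.0065, 0.1, 1.7],
    [0.8, 0.001, 0.0065, 0.14, 1.7],
    [0.8, 0.001, 0.0065, 0.165, 1.7],
    [0.8, 0.001, 0.0065, 0.185, 1.7],
    [0.8, 0.001, 0.0065, 0.193, 1.7],
    [0.8, 0.001, 0.0065, 0.193, 1.7],
    [0.8, 0.001, 0.0065, 0.193, 1.7]
  ]
}}

```text
time_s: 42.65
eef_pos: [0.4874, 0.4174, 0.0095]
orientation: [0.067, 0.998, 0.001, 0.001]
ft_force: [-0.0, 0.3, 0.7]
gripper_width: 0.068
finger_force: 0.0
```

>>> {"method": "send_rows", "body": {
  "targets": [
    [0, 0, 0, 0, 0],
    [0, 0, 0, 0, 0],
    [0, 0, 0, 0, 0],
    [0, 0, 0, 0, 0],
    [0, 0, 0, 0, 0],
    [0, 0, 0, 0, 0]
  ],
  "grip_force": 60
}}

```text
time_s: 43.25
eef_pos: [0.4877, 0.4173, 0.0099]
orientation: [0.067, 0.998, 0.001, 0.001]
ft_force: [0.9, 0.1, 6.0]
gripper_width: 0.0327
finger_force: 62.6
```

>>> {"method": "send_rows", "body": {
  "targets": [
    [0, 0, 0, -0.02, 0],
    [0, 0, 0, -0.05, 0],
    [0, 0, 0, -0.09, 0],
    [0, 0, 0, -0.12, 0],
    [0, 0, 0, -0.132, 0],
    [0, 0, 0, -0.132, 0],
    [0, 0, 0, -0.132, 0],
    [0, 0, 0, -0.132, 0]
  ]
}}

```text
time_s: 44.05
eef_pos: [0.4862, 0.415, 0.1375]
orientation: [0.067, 0.998, -0.002, -0.001]
ft_force: [-0.4, 0.2, -1.7]
gripper_width: 0.0333
finger_force: 61.8
```

```bash
python3 - <<'E'
from h import *
plan([(.5425,.3725,.14,90),(.5425,.3725,.053,90)])
E
```

```text
now [0.4862 0.415  0.1375] 172.31 w 0.0333 t 44.0 F [-0.4  0.2 -1.7] tilt [-0.003 -0.004 -1.   ]
-0.0614 -0.0346 -0.0025 yaw 82.3
0.0 0.0 0.087 yaw 0
```

>>> {"method": "send_rows", "body": {
  "targets": [
    [0, -0.061, -0.036, 0, 82.3],
    [0, -0.061, -0.036, 0, 82.3],
    [0, -0.061, -0.036, 0, 82.3],
    [0, -0.061, -0.036, 0, 82.3],
    [0, -0.061, -0.036, 0, 82.3],
    [0, -0.061, -0.036, 0, 82.3],
    [0, -0.061, -0.036, 0, 82.3],
    [0, -0.061, -0.036, 0, 82.3],
    [0, -0.061, -0.036, 0, 82.3],
    [0, -0.061, -0.036, 0, 82.3]
  ]
}}

```text
time_s: 45.05
eef_pos: [0.5417, 0.3718, 0.138]
orientation: [0.709, 0.706, -0.002, -0.0]
ft_force: [0.1, -0.0, -2.1]
gripper_width: 0.0327
finger_force: 61.6
```

>>> {"method": "send_rows", "body": {
  "targets": [
    [0, 0, 0, 0.02, 0],
    [0, 0, 0, 0.04, 0],
    [0, 0, 0, 0.06, 0],
    [0, 0, 0, 0.075, 0],
    [0, 0, 0, 0.083, 0],
    [0, 0, 0, 0.087, 0],
    [0, 0, 0, 0.087, 0],
    [0, 0, 0, 0.087, 0],
    [0, 0, 0, 0.087, 0],
    [0, 0, 0, 0.087, 0]
  ]
}}

```text
time_s: 46.05
eef_pos: [0.543, 0.3731, 0.0542]
orientation: [0.707, 0.707, 0.001, 0.0]
ft_force: [0.3, 0.5, -0.8]
gripper_width: 0.033
finger_force: 61.8
```

```bash
python3 - <<'E'
from h import *
plan([(.5425,.3725,.053,90)])
w=read_camera("scene");cv2.imwrite("pics/s9.png",cv2.resize(w[90:240,330:490],None,fx=3.75,fy=3.75,interpolation=cv2.INTER_CUBIC))
w=read_camera("top");cv2.imwrite("pics/t9.png",cv2.resize(w[150:250,150:310],None,fx=5,fy=5,interpolation=cv2.INTER_CUBIC))
a=cv2.imread("pics/s9.png");b=cv2.imread("pics/t9.png");cv2.imwrite("pics/st9.png",np.hstack([cv2.resize(a,(400,375)),cv2.resize(b,(400,375))]))
E
```

```text
now [0.543  0.3731 0.0542] 90.0 w 0.033 t 46.0 F [ 0.3  0.5 -0.8] tilt [ 0.001  0.001 -1.   ]
-0.0006 -0.0005 0.0012 yaw 0.0
```

View pics/st9.png

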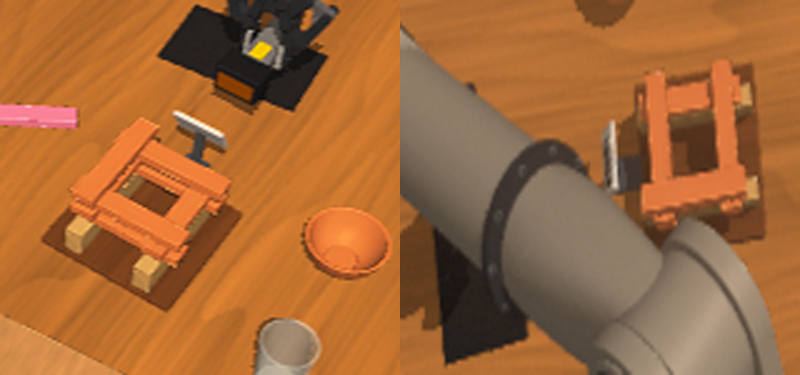

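>>> {"method": "send_rows", "body": {
  "targets": [
    [0, 0, 0, 0, 0],
    [0, 0, 0, 0, 0],
    [0, 0, 0, 0, 0],
    [0, 0, 0, 0, 0],
    [0, 0, 0, 0, 0],
    [0, 0, 0, 0, 0],
    [0, 0, 0, 0, 0],
    [0, 0, 0, 0, 0],
    [0, 0, 0, 0, 0],
    [0, 0, 0, 0, 0]
  ]
}}

```text
time_s: 47.15
eef_pos: [0.5426, 0.3727, 0.0533]
orientation: [0.707, 0.707, 0.0, -0.0]
ft_force: [0.3, -0.6, -1.3]
gripper_width: 0.033
finger_force: 61.8
```

>>> {"method": "send_rows", "body": {
  "targets": [
    [0, 0, 0, 0, 0],
    [0, 0, 0, 0, 0],
    [0, 0, 0, 0, 0],
    [0, 0, 0, 0, 0],
    [0, 0, 0, 0, 0],
    [0, 0, 0, 0, 0],
    [0, 0, 0, 0, 0],
    [0, 0, 0, 0, 0],
    [0, 0, 0, 0, 0],
    [0, 0, 0, 0, 0]
  ]
}}

```text
time_s: 48.15
eef_pos: [0.5425, 0.3727, 0.0533]
orientation: [0.707, 0.707, -0.0, -0.0]
ft_force: [-0.1, -0.1, -1.1]
gripper_width: 0.0327
finger_force: 61.8
```

>>> {"method": "send_rows", "body": {
  "targets": [
    [0, 0, 0, 0, 0],
    [0, 0, 0, 0, 0],
    [0, 0, 0, 0, 0],
    [0, 0, 0, 0, 0],
    [0, 0, 0, 0, 0],
    [0, 0, 0, 0, 0],
    [0, 0, 0, 0, 0],
    [0, 0, 0, 0, 0],
    [0, 0, 0, 0, 0],
    [0, 0, 0, 0, 0]
  ]
}}

```text
time_s: 49.15
eef_pos: [0.5426, 0.3727, 0.0533]
orientation: [0.707, 0.707, -0.0, 0.0]
ft_force: [0.3, 0.1, -1.7]
gripper_width: 0.0328
finger_force: 61.8
```

```bash
python3 - <<'E'
from h import *
S=campose("scene")
print("expect nose, label px",w2px(S,[(.5425,.3025,.066),(.5425,.2225,.066)]).round(1).tolist(),"seen [425.6,124] [410,141.6]")
im=read_camera("scene"); a=im[95:165,380:480]
cv2.imwrite("pics/s10.png",cv2.resize(a,None,fx=8,fy=8,interpolation=cv2.INTER_CUBIC))
plan([(.487,.4165,.14,172.3)])
E
```

```text
expect nose, label px [[424.1, 124.4], [409.8, 141.3]] seen [425.6,124] [410,141.6]
now [0.5425 0.3727 0.0532] 90.0 w 0.0324 t 49.2 F [ 0.7 -0.3 -1.7] tilt [-0. -0. -1.]
0.0438 -0.0555 -0.0868 yaw -82.3
```

View pics/s10.png

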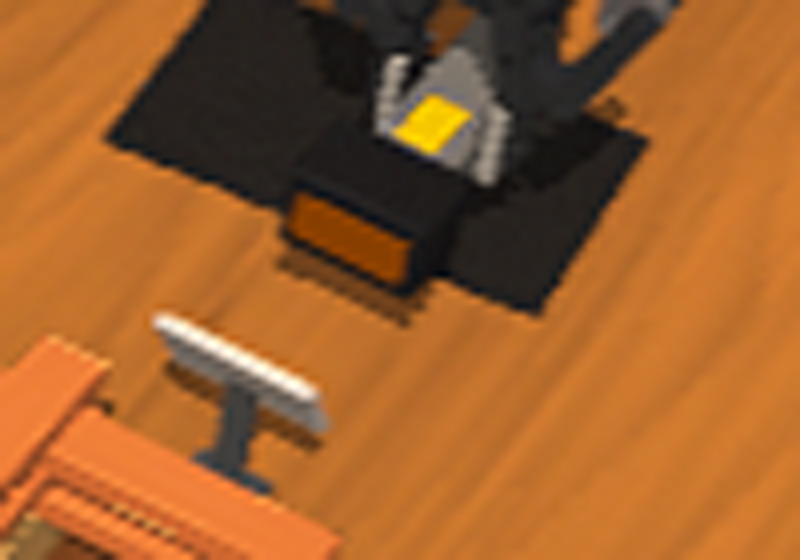

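>>> {"method": "send_rows", "body": {
  "targets": [
    [0, 0, 0, -0.02, 0],
    [0, 0, 0, -0.05, 0],
    [0, 0, 0, -0.08, 0],
    [0, 0, 0, -0.087, 0],
    [0, 0, 0, -0.087, 0]
  ]
}}

```text
time_s: 49.7
eef_pos: [0.5431, 0.3735, 0.1416]
orientation: [0.707, 0.707, 0.002, 0.0]
ft_force: [-0.2, 0.7, -1.4]
gripper_width: 0.0331
finger_force: 61.8
```

>>> {"method": "send_rows", "body": {
  "targets": [
    [0, 0.044, -0.053, 0, -82.3],
    [0, 0.044, -0.053, 0, -82.3],
    [0, 0.044, -0.053, 0, -82.3],
    [0, 0.044, -0.053, 0, -82.3],
    [0, 0.044, -0.053, 0, -82.3],
    [0, 0.044, -0.053, 0, -82.3],
    [0, 0.044, -0.053, 0, -82.3],
    [0, 0.044, -0.053, 0, -82.3],
    [0, 0.044, -0.053, 0, -82.3],
    [0, 0.044, -0.053, 0, -82.3]
  ]
}}

```text
time_s: 50.7
eef_pos: [0.4887, 0.4154, 0.1374]
orientation: [0.065, 0.998, -0.002, -0.002]
ft_force: [-0.3, -0.1, -2.3]
gripper_width: 0.0329
finger_force: 61.9
```

>>> {"method": "send_rows", "body": {
  "targets": [
    [0, 0, 0, 0, 0],
    [0, 0, 0, 0, 0],
    [0, 0, 0, 0, 0]
  ]
}}

```text
time_s: 51.0
eef_pos: [0.4893, 0.4162, 0.1393]
orientation: [0.068, 0.998, -0.001, -0.0]
ft_force: [-0.9, -0.4, -2.1]
gripper_width: 0.0326
finger_force: 61.9
```

```bash
python3 - <<'E'
from h import *
plan([(.487,.4165,.0085,172.3)])
E
```

```text
now [0.4893 0.4162 0.1393] 172.24 w 0.0326 t 51.0 F [-0.9 -0.4 -2.1] tilt [-0.001 -0.001 -1.   ]
0.0023 -0.0001 0.1308 yaw -0.1
```

>>> {"method": "send_rows", "body": {
  "targets": [
    [0, 0, 0, 0.03, 0],
    [0, 0, 0, 0.07, 0],
    [0, 0, 0, 0.1, 0],
    [0, 0, 0, 0.115, 0],
    [0, 0, 0, 0.123, 0],
    [0, 0, 0, 0.128, 0],
    [0, 0, 0, 0.13, 0],
    [0, 0, 0, 0.131, 0],
    [0, 0, 0, 0.131, 0],
    [0, 0, 0, 0.131, 0]
  ]
}}

```text
time_s: 52.0
eef_pos: [0.4899, 0.4171, 0.0102]
orientation: [0.067, 0.998, 0.001, 0.001]
ft_force: [-0.8, -0.3, -2.3]
gripper_width: 0.0331
finger_force: 61.8
```

>>> {"method": "send_rows", "body": {
  "targets": [
    [0.8, 0, 0, 0, 0],
    [0.8, 0, 0, 0, 0],
    [0.8, 0, 0, 0, 0],
    [0.8, 0, 0, 0, 0],
    [0.8, 0, 0, 0, 0],
    [0.8, 0, 0, -0.03, 0],
    [0.8, 0, 0, -0.07, 0],
    [0.8, 0, 0, -0.12, 0],
    [0.8, 0, 0, -0.17, 0],
    [0.8, 0, 0, -0.19, 0]
  ]
}}

```text
time_s: 53.0
eef_pos: [0.4902, 0.4192, 0.2055]
orientation: [0.067, 0.998, 0.004, 0.003]
ft_force: [-0.3, 0.1, -1.6]
gripper_width: 0.0682
finger_force: 0.0
```

>>> {"method": "send_rows", "body": {
  "targets": [
    [0.8, 0, 0, 0, 0],
    [0.8, 0, 0, 0, 0],
    [0.8, 0, 0, 0, 0]
  ]
}}

```text
time_s: 53.3
eef_pos: [0.4892, 0.4156, 0.1973]
orientation: [0.067, 0.998, -0.001, -0.001]
ft_force: [0.2, -0.2, -0.7]
gripper_width: 0.0683
finger_force: 0.0
```

```bash
python3 - <<'E'
from h import *
plan([])
a=read_camera("scene")[60:260,290:490];w=read_camera("wrist")[60:320,140:500]
cv2.imwrite("pics/f.png",np.hstack([cv2.resize(a,(400,400)),cv2.resize(w,(400,400))]))
E
```

```text
now [0.4892 0.4156 0.1973] 172.31 w 0.0683 t 53.3 F [ 0.2 -0.2 -0.7] tilt [-0.002 -0.003 -1.   ]
```

View pics/f.png

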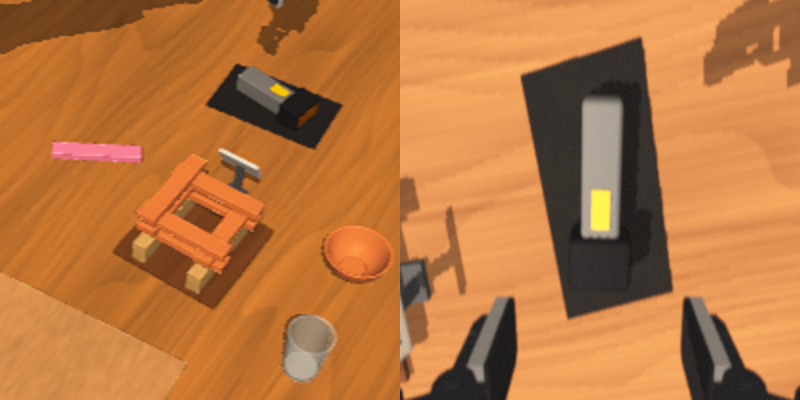

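The stack stands, seven bars high in four layers, and the scanner lies flat on its mat. Nothing else has moved, so I am handing the job in.

```bash
python3 -c "
from rig import env
print(env.job_done())"
```

```text
the job is handed in; nothing more can be done
None
```

All seven bars are stacked crosswise on the rack, the scanner was held still about 80 mm from the label for about three seconds and laid back flat on its mat, and the job was handed in at about 53 s.

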